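Brush out a sample case, pack the jars, shut it and latch it

ROBOT

A 6-joint arm with a two-finger parallel gripper is mounted at the origin on a cart in front of the work surface, level with it; the furniture and walls round the work are solid. World frame = base frame: x ahead of the robot, y to its left, z up, the work surface at z = 0. Lengths are in m, angles in degrees, forces in N, time in s.
With the tool pointing down it reaches from about 0.4 to 0.925 m from the base axis. Payload 12.5 kg.
Tool frame: the origin (TCP) lies at the centre of the arm's flange, where the gripper is bolted on; the fingertips stand 190 mm ahead of it and the grasp point (between the pads) lies 171 mm ahead of it; z points along the fingers, y is the line along which they close (so a half turn about z gives the same grasp; the last joint's range is limited). The gripper opens to 95 mm and grips with 3 to 60 N. Pads are 20 mm wide; open, the fingers measure 119 mm over their backs; the gripper's body (75 mm by 180 mm) begins 59 mm behind the grasp point.
Start: joints at [70.038, 28.126, 89.318, -0, 62.55, -6.05], TCP at [0.15, 0.607, 0.405] pointing down, gripper open.
Joint ranges: [-177.58, 177.58], [-47.91, 125.51], [2.72, 160], [-65.01, 245.01], [3.68, 167.84], [-153.87, 153.87]. Speed limits (degrees/s): [127.2, 127.2, 159.86, 180, 180, 180].

INTERFACE

Orientations are given as [roll, pitch, yaw] about the fixed x, y, z axes, in that order (R = Rz(yaw) Ry(pitch) Rx(roll)).
In Python, from plant import get_obs, snapshot, job_done gives the robot as it stands.
- The arm moves only by the shell command python3 -m inch 'ROWS'. ROWS is JSON, a list of rows, each a list of 7 numbers: the shift along the tool's x, y, z in mm, then the turn, a rotation vector about the tool's x, y, z in degrees, then the finger opening in mm, from 0 to 95.1. A call has 1 to 20 rows; each row is the pose to reach, as a shift and turn from the pose commanded when the call began, along the tool's axes at that moment; what a row does not reach only later rows make up. A row lasts 1/12 s, in which the tool goes at most 41.7 mm and 7.16 degrees, less where a joint would pass 70% of its speed; a pose out of reach is approached as far as the arm can. A call with a gripper value outside its range is refused whole. The fingers move at their own pace and stop on an object; the grip force is fixed at half the most. Time passes only in rows, so rows that repeat a pose let the fingers close. It gives the time, the measured TCP pose, the force, the opening and the grip force at its end, in the units of the state.
- get_obs(): the state, without advancing time (a new reading comes with each control period).
- snapshot(name): name is "scene" or "top" or "wrist"; returns a dict with "color" (400x640x3 uint8, red, green, blue), "z_map" (400x640 float32, m along the optical axis (not along the pixel's ray), 0 where there is no reading), "camera_matrix" (3x3 intrinsics, pixels), "R" (3x3) and "t" (3): a world point X has camera coordinates R X + t; the wrist camera has in their place "hand_eye" (4x4, takes a point from camera to tool coordinates, whose origin is the TCP and whose axes are the flange's). Camera axes: x right, y down, z forward; pixel columns grow to the right and rows downward; lengths in m; the calibration is good to about 2 mm. A picture is of the moment at which its call begins: read the wrist's pose just before it.
- job_done(): hands the job in; it is judged then, once.
The state is a dict: "t": time; "joint_pos": joint angles; "joint_vel": joint speeds; "tau": joint torques, N m; "position": TCP position; "ee_rot": TCP orientation; "contact_force": force on the tool from outside, world axes, zero at the start; "moment": the same for the moment, N m; "grip_width": finger opening in m; "gripper_force": force on a finger pad.
Only numpy, scipy, OpenCV 4.12 (cv2) and the standard library are available. Lean on these libraries where they do the work, as an engineer would, in place of code of your own. Each camera call takes 0.05 s, during which the arm holds its last target. There are 200 camera calls.

TASK

Take the brush from its drip stand and scrub out the three bays of the empty sample case one after another, from the left one to the right one (as seen from the robot), down to the floor and back up to the rim in each. Put the brush back in its stand, stand every squat white sample jar upright in the case, one to a bay, shut the lid, hook the latch's loop over the keeper on the lid, and push the lever down past its toggle point until it is fully home. Leave the other things on the bench where they are.

Things in the scene. Friction and masses are not known exactly. Their poses are not given: they have to be found in the camera images.
- case: Aluminium case with black corner bumpers, fixed. Outside 80 mm deep (x) by 206 mm wide (y), rim 85 mm high. Origin at the centre of its underside, z up; its front (latch side) faces its -x, roughly the robot. Inside 68 mm deep (x), inner floor at z = 20 mm; two dividers 4 mm thick, up to z = 78 mm, make three bays 62 mm wide: left (y = +66 mm), middle (0), right (-66 mm).
- case_floor (a point): Centre of the middle bay's floor (case frame 0, 0, 20 mm).
- lid (a joint): Lid hinge, rad: 0 shut, starts 1.65 to 1.8 (standing open, leaning back), max 2.0. Hinge line along the case's y at case frame x = +40, z = 85 mm. Lid 80 x 206 mm, 42 mm deep (top at z = 127 mm when shut), hollow with 5 mm walls. The stiff hinge (0.22 N m friction, lid 0.3 kg) stays where left; swing it shut by pushing its outer top face near the free edge (about 4 N).
- lid_edge (a point): Middle of the lid's free edge, where its outer top face meets its front face; 80 mm along the lid from the hinge line and 42 mm out from it. Its z axis is the top face's outward normal (up when shut), its x axis points from the free edge to the hinge.
- keeper (a point): Keeper seat on the lid: where the loop's bar centre belongs when hooked. A steel shelf 26 mm wide stands 22 mm out of the lid's front face with a lip 4 mm thick, 7 mm high on its outer edge; the seat is 13.5 mm out from the face, 4.5 mm above the shelf, just inside the lip (slot between face and lip 18 mm). Lid shut: case frame (-53.5, 0, 118.5) mm. z up, -x out when shut.
- lever (a joint): Latch lever hinge, rad: 0 home (stop), starts 1.75 to 2.05, max 2.3. Pivot along the case's y at case frame (-64, 0, 60) mm. At 0 the lever slants down and out, 40 degrees out from straight down; positive swings its tip out (-x) and up. Plate 30 mm wide, 5 mm thick, friction 0.05 N m. With the loop hooked about 2 to 4 N at the tip passes the toggle point at 0.31 rad; below it pulls itself home.
- lever_tip (a point): Round end of the lever (8 mm thick), 53 mm from its pivot.
- loop_bar (a point): Centre of the loop's cross bar (along y, 9 mm thick, 44 mm long). The loop is a steel frame 49 mm wide, pivoted on the lever 14 mm from the lever's pivot, 70 mm from there to the bar, slightly springy in length. Friction holds loop and lever where they are left; both follow when the bar is moved. The point's z axis points along the loop, away from its pivot.
- loop_tab (a point): Grasp point on the flat tab that stands up from the middle of the bar along the loop's z axis: tab 18 mm wide (y), 6 mm thick, 2 to 42 mm beyond the bar's centre; this point 30 mm beyond it. Pinch it across its 18 mm width (along the case's y). At the start the loop leans 0 to 40 degrees outward (to -x) from upright.
- stand: White round drip stand of the brush, fixed: 54 mm in diameter, 50 mm high, with a socket of 36 mm diameter from the top down to 10 mm above the bench. Origin at the centre of its underside.
- brush: Straight cleaning brush, 150 mm long, about 70 g, at the start upright in the stand's socket. Origin at the centre of its foot (lower end), z along it to the handle. Stiff round head 29 mm in diameter from 0 to 50 mm, 8 mm rod, square 16 x 16 mm handle from 94 to 150 mm with sides along its x and y.
- brush_grip (a point): Point on the brush's axis in its handle, 127 mm above the foot (23 mm below the top).
- jar_a: Squat heavy-based white sample jar with a black cap, 85 mm tall, about 150 g: body 54 mm in diameter up to 50 mm, sloping shoulder, cap 38 mm in diameter from 58 to 85 mm. Origin at the centre of its underside, z up. One to three such jars are there; absent ones are None.
- jar_b: Another such jar.
- jar_c: Another such jar.
- timer: Flat bench timer, 66 x 66 x 16 mm, bystander: leave it.
- tape_roll: Roll of marking tape lying flat, 64 mm wide, 19 mm high, bystander: leave it.
- pot: Small screw-cap sample pot, 29 mm wide, 46 mm high, bystander: leave it.
Not all that is in view belongs to the job. Of the things like the brush, leave any that is blue; of the rest the smaller one is meant. Leave any red or yellow look-alike of the stand alone.

How it is judged (in metres and radians):
On the way, in this order (a step that is already met when the one before it is completed fails the run):
1. brush down to the floor of the left bay of the empty case (distance between each of jar_a, jar_b, jar_c and case_floor above 0.12 m and x of brush in the frame of case between -0.034 and 0.034 m and y of brush in the frame of case between 0.035 and 0.097 m and z of brush in the frame of case between 0.01 and 0.036 m), for 0.05 s.
2. brush drawn up the left bay to near the rim (distance between each of jar_a, jar_b, jar_c and case_floor above 0.12 m and x of brush in the frame of case between -0.034 and 0.034 m and y of brush in the frame of case between 0.035 and 0.097 m and z of brush in the frame of case between 0.062 and 0.35 m), for 0.1 s.
3. brush down to the floor of the middle bay of the empty case (distance between each of jar_a, jar_b, jar_c and case_floor above 0.12 m and x of brush in the frame of case between -0.034 and 0.034 m and y of brush in the frame of case between -0.031 and 0.031 m and z of brush in the frame of case between 0.01 and 0.036 m), for 0.05 s.
4. brush drawn up the middle bay to near the rim (distance between each of jar_a, jar_b, jar_c and case_floor above 0.12 m and x of brush in the frame of case between -0.034 and 0.034 m and y of brush in the frame of case between -0.031 and 0.031 m and z of brush in the frame of case between 0.062 and 0.35 m), for 0.1 s.
5. brush down to the floor of the right bay of the empty case (distance between each of jar_a, jar_b, jar_c and case_floor above 0.12 m and x of brush in the frame of case between -0.034 and 0.034 m and y of brush in the frame of case between -0.097 and -0.035 m and z of brush in the frame of case between 0.01 and 0.036 m), for 0.05 s.
6. brush drawn up the right bay to near the rim (distance between each of jar_a, jar_b, jar_c and case_floor above 0.12 m and x of brush in the frame of case between -0.034 and 0.034 m and y of brush in the frame of case between -0.097 and -0.035 m and z of brush in the frame of case between 0.062 and 0.35 m), for 0.1 s.
7. every jar stands upright inside the case and the brush stands in its drip stand again (x of jar_a in the frame of case between -0.034 and 0.034 m and y of jar_a in the frame of case between -0.097 and 0.097 m and z of jar_a in the frame of case between 0 and 0.03 m and angle between each of jar_a, jar_b, jar_c's own z axis and vertical below 0.2 rad and x of jar_b in the frame of case between -0.034 and 0.034 m and y of jar_b in the frame of case between -0.097 and 0.097 m and z of jar_b in the frame of case between 0 and 0.03 m and x of jar_c in the frame of case between -0.034 and 0.034 m and y of jar_c in the frame of case between -0.097 and 0.097 m and z of jar_c in the frame of case between 0 and 0.03 m and horizontal distance between brush and stand below 0.012 m and z of brush in the frame of stand below 0.022 m and angle between brush's own z axis and vertical below 0.3 rad), for 0.3 s.
8. lid shut (value of joint lid below 0.05 rad), for 0.2 s.
9. latch loop hooked on the keeper of the shut lid while the lever is still up (value of joint lid below 0.05 rad and z of loop_bar in the frame of keeper between -0.006 and 0.005 m and x of loop_bar in the frame of keeper between -0.005 and 0.013 m and value of joint lever above 0.7 rad), for 0.2 s.
10. lever pushed over centre, fully home (value of joint lid below 0.05 rad and z of loop_bar in the frame of keeper between -0.006 and 0.005 m and x of loop_bar in the frame of keeper between -0.005 and 0.013 m and value of joint lever below 0.15 rad), for 0.2 s.
At the end, for the whole second after the job is handed in: All jars stand upright (0.2 rad) on the case's floor; brush head down in its stand (foot within 12 mm of the socket's axis and bottom, tilt under 0.3 rad); lid shut (under 0.05 rad); loop bar down behind the keeper's lip (at most 5 mm above its seat); lever home (under 0.15 rad) (all of step 7 and all of step 10); the robot touches nothing.
It fails at once if the timer is pushed aside (over 40 mm) (distance of timer from where it was at the start of the episode above 0.04 m).
It fails at once if the tape roll is pushed aside (over 40 mm) (distance of tape_roll from where it was at the start of the episode above 0.04 m).
It fails at once if the pot is pushed aside (over 40 mm) (distance of pot from where it was at the start of the episode above 0.04 m).
Of jar_a, jar_b, jar_c only 1 to 3 are there at a start; the rules pass over those that are not, and their reading is None.
At some moment in a run one of jar_a, jar_b, jar_c may be knocked a few centimetres aside while the robot is not near it.
It also fails if it takes over 210 s, if anything falls off the work surface, if the arm or the gripper's body presses on something with over 40 N, if the wrist force passes 120 N, or if a joint passes its speed limit or range.

## Working session

There is one attempt and no reset: what is moved stays moved. The work goes in short steps, Python scripts to look and compute and a shell command to move; the robot and the scene stay as the last step left them, time stands still between calls to the robot, and variables do not carry over. Pictures are saved under pics/ and viewed, at most 20 in all, crops included, and the job is handed in when it is done.

```bash
ls; mkdir -p pics; python3 - <<'E'
from plant import get_obs, snapshot
import cv2
print(get_obs())
for n in ("scene","top"):
    s=snapshot(n); cv2.imwrite(f"pics/{n}0.png",s["color"][:,:,::-1]); print(s["camera_matrix"].tolist(),s["R"].tolist(),s["t"].tolist(),(s["z_map"]>0).mean())
print(snapshot("wrist")["hand_eye"])
E
```

```text
pics
{'t': 0.0, 'joint_pos': array([ 7.00377323e+01,  2.81649008e+01,  8.93492420e+01, -1.20554852e-03,
        6.25498188e+01, -6.05187062e+00]), 'joint_vel': array([ 0.09737529,  0.0156341 , -0.05939079,  0.03957243,  0.032796  ,
       -0.01636922]), 'tau': array([-1.02028956e-03, -6.12642288e+01, -2.58175349e+01,  6.91517908e-02,
        4.83906304e-02, -1.13448200e-04]), 'position': array([0.15023778, 0.60664579, 0.40415877]), 'ee_rot': array([-1.79936282e+02, -5.68015270e-03,  1.66090156e+02]), 'contact_force': array([-0.08454236,  0.2468199 , -0.39110995]), 'moment': array([ 0.01067956, -0.01647881, -0.05590545]), 'gripper_force': 0.0, 'grip_width': 0.09506967076907982}
[[362.4941148633902, 0.0, 322.7633709292122], [0.0, 362.4941148633902, 194.07087991947037], [0.0, 0.0, 1.0]] [[0.8839984189835095, -0.467179446201164, -0.017034091752388857], [-0.33677811635360644, -0.6111349706856072, -0.7163061831021835], [0.3242333967683954, 0.6389502427046068, -0.6975781617623594]] [-0.33101817814904777, 0.5139563399226993, 0.48131883082373184] 0.9960546875
[[418.9471240196608, 0.0, 319.70097618303674], [0.0, 418.9471240196608, 201.7584732477061], [0.0, 0.0, 1.0]] [[-0.027062296337487964, -0.9992261249998882, -0.02854440811524253], [-0.9950850889476011, 0.02964912678223545, -0.09448065958277202], [0.09525386013745955, 0.025847251280522458, -0.9951173909294091]] [0.404419430801773, 0.5861656299478768, 1.0158999457930182] 0.9961640625
[[-1.21417612e-03 -9.57184760e-01 -2.89475148e-01  8.24504305e-02]
 [ 9.99999226e-01 -1.24029514e-03 -9.32155164e-05 -9.84942139e-04]
 [-2.69810149e-04 -2.89475038e-01  9.57185525e-01  2.03413866e-02]
 [ 0.00000000e+00  0.00000000e+00  0.00000000e+00  1.00000000e+00]]
```

View pics/scene0.png

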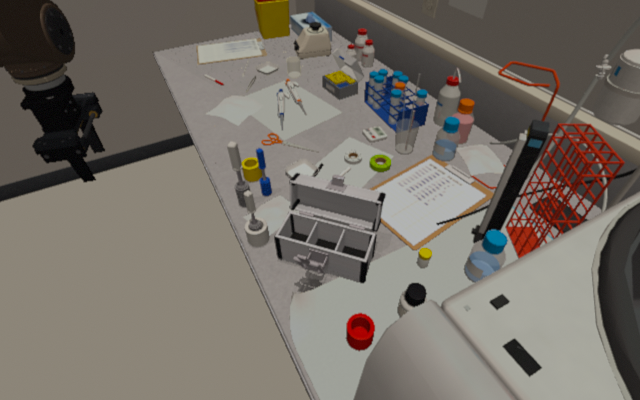

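View pics/top0.png

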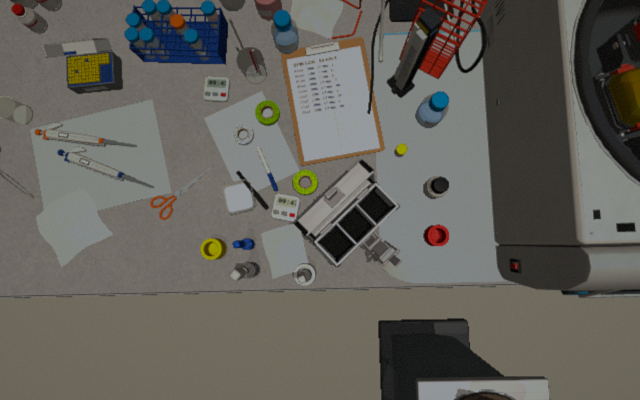

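Scene view: white stand with a brush at about (257,230), a blue brush at (263,170), a bigger grey one at (238,170), a yellow stand at (251,169), a red stand at (361,330). One jar is at (413,297), the case at (328,235), the pot at (425,257). Next, a close crop.

```bash
cat > h.py <<'E'
import numpy as np, cv2
from plant import get_obs, snapshot
from scipy.spatial.transform import Rotation as Ro
def snap(n):
    o=get_obs(); s=snapshot(n)
    if n=="wrist":
        R=Ro.from_euler('xyz',o["ee_rot"],degrees=True).as_matrix()
        H=np.array(s["hand_eye"]); Rw=R@H[:3,:3]; tw=R@H[:3,3]+o["position"]
        s["R"]=Rw.T; s["t"]=-Rw.T@tw
    s["R"]=np.array(s["R"]); s["t"]=np.array(s["t"]); s["C"]=-s["R"].T@s["t"]
    return s
def cloud(s):
    z=s["z_map"]; v,u=np.indices(z.shape); K=s["camera_matrix"]
    c=np.stack([(u-K[0,2])/K[0,0]*z,(v-K[1,2])/K[1,1]*z,z],-1)
    return (c-s["t"])@s["R"]
def ray(s,u,v,z):
    d=s["R"].T@np.linalg.inv(s["camera_matrix"])@np.array([u,v,1.]); return s["C"]+d*(z-s["C"][2])/d[2]
def pix(s,X):
    c=s["R"]@np.asarray(X)+s["t"]; p=s["camera_matrix"]@c; return p[:2]/p[2]
def save(s,name,x0,y0,x1,y1,f):
    cv2.imwrite("pics/"+name,cv2.resize(s["color"][y0:y1,x0:x1,::-1],None,fx=f,fy=f,interpolation=cv2.INTER_CUBIC))
E
python3 - <<'E'
from h import *
s=snap("scene"); t=snap("top")
a=cv2.resize(s["color"][130:280,225:425],None,fx=4,fy=4,interpolation=2)
b=cv2.resize(t["color"][150:300,220:420],None,fx=4,fy=4,interpolation=2)
cv2.imwrite("pics/a.png",a[:,:,::-1]);cv2.imwrite("pics/b.png",b[:,:,::-1])
P=cloud(t)
for u,v in [(304,273),(300,262),(245,270),(245,243),(436,187),(401,150),(211,248),(285,206),(305,182),(436,235)]: print(u,v,P[v,u].round(3))
S=cloud(s)
for u,v in [(257,232),(250,197),(234,150),(415,293),(425,252),(361,325)]: print(u,v,S[v,u].round(3))
E
```

```text
304 273 [0.428 0.426 0.111]
300 262 [0.448 0.442 0.009]
245 270 [0.439 0.557 0.132]
245 243 [0.5   0.57  0.064]
436 187 [0.62  0.109 0.083]
401 150 [0.72  0.181 0.045]
211 248 [0.489 0.669 0.011]
285 206 [0.591 0.477 0.015]
305 182 [ 0.654  0.425 -0.002]
436 235 [0.507 0.097 0.011]
257 232 [0.418 0.408 0.05 ]
250 197 [0.422 0.42  0.151]
234 150 [0.436 0.553 0.185]
415 293 [0.623 0.094 0.083]
425 252 [0.726 0.18  0.044]
361 325 [0.52  0.115 0.016]
```

View pics/a.png

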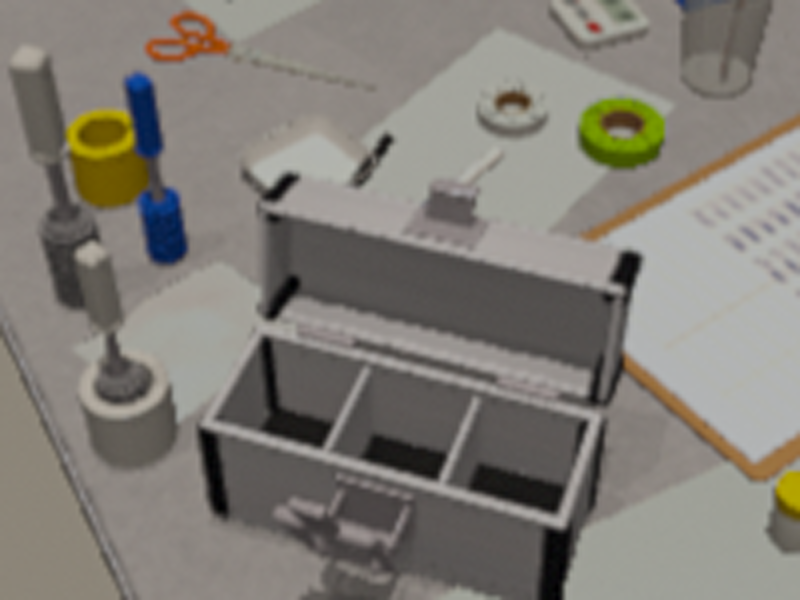

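View pics/b.png

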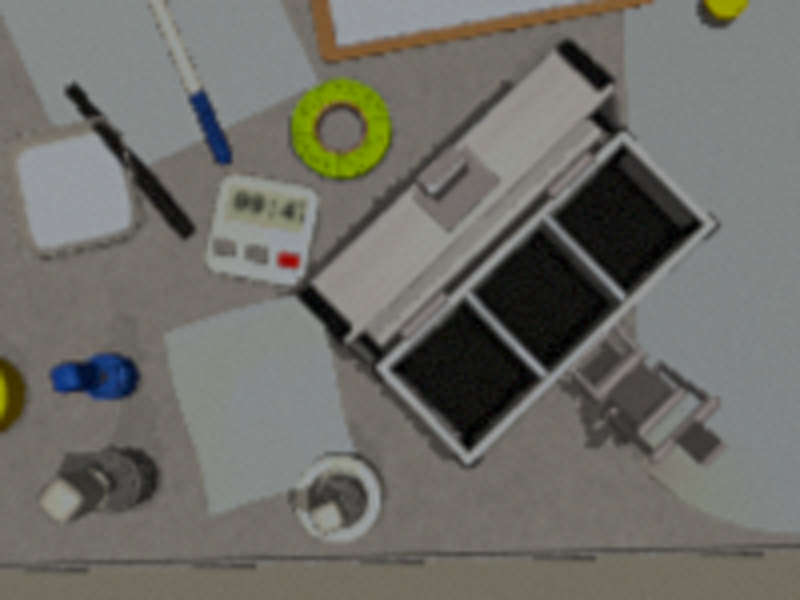

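Top view: the wanted brush is the small grey one in the white stand, pixel (304,273). The alternatives are the blue one at (245,243), excluded, and the larger grey one at (243,272). The case front faces lower right, so its left bay is the lower-left one. There is a single jar at (436,187).

```bash
python3 - <<'E'
from h import *
t=snap("top")
f=lambda x,y,z: ray(t,220+(x+.5)/4-.5,150+(y+.5)/4-.5,z)
C=[f(468,463,.085),f(715,220,.085),f(625,134,.085),f(379,366,.085)]
for c in C: print(c.round(4))
print("front len",np.linalg.norm(C[0]-C[1]),"back",np.linalg.norm(C[2]-C[3]),"depth",np.linalg.norm(C[0]-C[3]),np.linalg.norm(C[1]-C[2]),"ctr",np.mean(C,0))
for a,b in ((1,0),(2,3)): d=C[b]-C[a]; print("yaw",np.degrees(np.arctan2(-d[0],d[1])))
print("stand",f(338,497,.05),"handle top",f(326,517,.16))
print("dist corner", f(300,497,.05)-f(382,497,.05))
P=cloud(t); g=(P[...,2]>.075)&(P[...,2]<.1)&(np.abs(P[...,0]-.62)<.05)&(np.abs(P[...,1]-.1)<.05)
print("jar cap", P[g].mean(0), np.ptp(P[g],axis=0))
E
```

```text
[0.4415 0.3506 0.085 ]
[0.5801 0.2002 0.085 ]
[0.6331 0.2512 0.085 ]
[0.4995 0.4014 0.085 ]
front len 0.2045512716000983 back 0.20094349048021995 depth 0.07706711080790443 0.07352917004460707 ctr [0.53856907 0.30085559 0.085     ]
yaw 42.661317580001416
yaw 41.65475629450436
stand [0.42112632 0.42975264 0.05      ] handle top [0.41875421 0.42909729 0.16      ]
dist corner [0.00124156 0.04983418 0.        ]
jar cap [0.62637184 0.09881474 0.08446568] [0.03730228 0.03574911 0.01432227]
```

```bash
cat > g.py <<'E'
import sys
from h import *
# usage: g.py x y z roll pitch yaw [more] : TCP target(s) -> shift mm / rotvec deg in present tool axes
o=get_obs(); p=o["position"]; R=Ro.from_euler('xyz',o["ee_rot"],degrees=True)
a=np.array(list(map(float,sys.argv[1:]))).reshape(-1,6)
print("now",p.round(4),o["ee_rot"].round(1),"t",round(o["t"],1))
for q in a:
    d=R.inv().apply(q[:3]-p)*1000; r=(R.inv()*Ro.from_euler('xyz',q[3:],degrees=True)).as_rotvec(degrees=True)
    print(d.round(1),r.round(2),"dist",np.linalg.norm(d).round(0))
E
python3 g.py 0.42 0.43 0.405 180 0 135
python3 -m inch '[[-305,-108,0,0,0,31,95],[-305,-108,0,0,0,31,95],[-305,-108,0,0,0,31,95],[-305,-108,0,0,0,31,95],[-305,-108,0,0,0,31,95],[-305,-108,0,0,0,31,95],[-305,-108,0,0,0,31,95],[-305,-108,0,0,0,31,95],[-305,-108,0,0,0,31,95],[-305,-108,0,0,0,31,95]]'
python3 - <<'E'
from h import *
s=snap("wrist"); save(s,"w1.png",0,0,640,400,1.25)
print(pix(s,[.42,.43,.16]),get_obs()["ee_rot"])
E
```

```text
now [0.1502 0.6067 0.4046] [-180.    -0.   166.1] t 0.3
[-304.3 -106.6   -0.4] [-2.000e-02  0.000e+00  3.109e+01] dist 322.0
t: 1.13
position: [0.4216, 0.4275, 0.4045]
ee_rot: [-180.0, -0.0, 134.9]
contact_force: [-1.4, -0.2, 0.4]
grip_width: 0.0951
gripper_force: 0.0
[324.91727307 211.5668399 ] [-1.79981329e+02 -1.82890772e-02  1.35010623e+02]
```

View pics/w1.png

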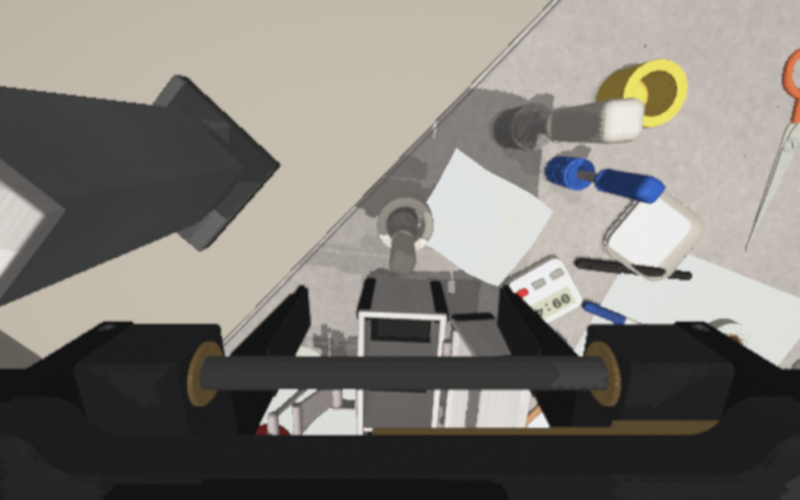

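Wrist view: the brush handle top is near (402,262) in the enlarged picture. Its sides are roughly parallel to the image axes, so the fingers (wide along image x) fit.

```bash
python3 - <<'E'
from h import *
s=snap("wrist"); P=cloud(s)
near=(np.abs(P[...,0]-.42)<.03)&(np.abs(P[...,1]-.43)<.03)
m=(near&(P[...,2]>.152)&(P[...,2]<.165)).astype(np.uint8)
q=P[m>0]; print(len(q),q.mean(0),q.min(0),q.max(0))
c,_=cv2.findContours(m,0,2); r=cv2.minAreaRect(max(c,key=cv2.contourArea)); print(r)
m=near&(P[...,2]>.042)&(P[...,2]<.056); q=P[m]
A=np.c_[2*q[:,:2],np.ones(len(q))]; print("stand bbox mid",(q.min(0)+q.max(0))/2,np.ptp(q,axis=0))
E
```

```text
361 [0.41731221 0.42855661 0.158395  ] [0.40935947 0.41898359 0.15205979] [0.42699297 0.43645717 0.16120603]
((321.6896667480469, 211.27586364746094), (19.683704376220703, 19.683706283569336), 21.801410675048828)
stand bbox mid [0.42014916 0.42898882 0.04905072] [0.05359668 0.05342096 0.01362047]
```

```bash
python3 - <<'E'
from h import *
s=snap("wrist"); save(s,"w2.png",296,180,346,230,10)
P=cloud(s); m=(np.abs(P[...,0]-.418)<.02)&(np.abs(P[...,1]-.429)<.02)&(P[...,2]>.157)&(P[...,2]<.165)
for r in m[198:226,308:336].astype(int): print("".join(".#"[v] for v in r))
E
```

```text
............................
............................
............................
............................
............................
............................
.........####.#.............
.......#.#########..........
........############........
.......##############.......
.......#################....
......#################.....
......###################...
.....###################....
.....####################...
....####################....
....###################.....
....####################....
....###################.....
....###################.....
....##################......
.....#################......
.......##############.......
..........###########.......
............##.#####........
...............#.##.........
............................
............................
```

View pics/w2.png

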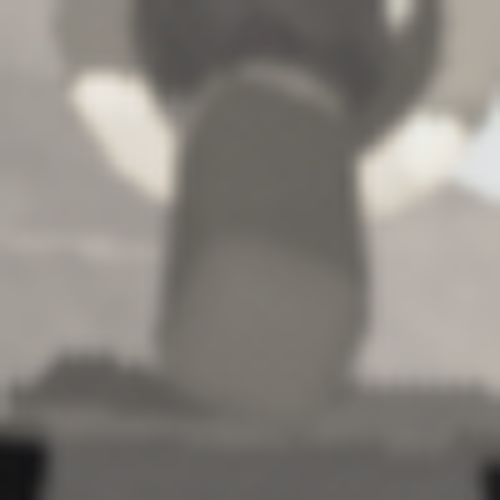

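The crop shows the handle top turned about 22° clockwise, matching the depth mask. I turn the gripper +22° and go down.

```bash
python3 g.py 0.418 0.429 0.308 180 0 113
```

```text
now [0.4195 0.4291 0.4048] [-180.    -0.   135.1] t 1.3
[ 1.  -1.1 96.8] [-1.000e-02 -1.000e-02  2.214e+01] dist 97.0
```

```bash
python3 -m inch '[[1,-1,0,0,0,7,50],[1,-1,0,0,0,14,50],[1,-1,0,0,0,22,50],[1,-1,0,0,0,22,50],[1,-1,30,0,0,22,50],[1,-1,60,0,0,22,50],[1,-1,85,0,0,22,50],[1,-1,97,0,0,22,50],[1,-1,97,0,0,22,50],[1,-1,97,0,0,22,0],[1,-1,97,0,0,22,0],[1,-1,97,0,0,22,0],[1,-1,97,0,0,22,0],[1,-1,97,0,0,22,0],[1,-1,97,0,0,22,0]]'
```

```text
t: 2.53
position: [0.4189, 0.4285, 0.3083]
ee_rot: [179.9, -0.0, 113.1]
contact_force: [-0.4, -0.4, 6.3]
grip_width: 0.0163
gripper_force: 30.0
```

```bash
python3 g.py  0.419 .4285 .42 180 0 113  0.494 .349 .42 180 0 113 0.538 .300 .42 180 0 113  0.582 .251 .42 180 0 113  0.582 .251 .324 180 0 113
```

```text
now [0.4189 0.4285 0.3083] [179.9  -0.  113.1] t 2.5
[  -0.     0.2 -111.7] [ 0.05 -0.02  0.1 ] dist 112.0
[-102.6   38.  -111.7] [ 0.05 -0.02  0.1 ] dist 156.0
[-164.9   59.2 -111.7] [ 0.05 -0.02  0.1 ] dist 208.0
[-227.2   80.5 -111.7] [ 0.05 -0.02  0.1 ] dist 266.0
[-227.3   80.4  -15.7] [ 0.05 -0.02  0.1 ] dist 242.0
```

Lift, go over the left bay, then measure the case from the wrist camera there.

```bash
python3 -m inch '[[0,0,-40,0,0,0,0],[0,0,-80,0,0,0,0],[0,0,-112,0,0,0,0],[-35,13,-112,0,0,0,0],[-70,26,-112,0,0,0,0],[-103,38,-112,0,0,0,0],[-103,38,-112,0,0,0,0],[-103,38,-112,0,0,0,0]]'
python3 - <<'E'
from h import *
s=snap("wrist"); t=snap("top"); sc=snap("scene")
a=np.vstack([s["color"][:250],]); save(s,"w3.png",0,0,640,400,1.0)
cv2.imwrite("pics/t3.png",np.hstack([cv2.resize(t["color"][150:300,270:420],(400,400)),cv2.resize(sc["color"][130:280,225:425],(400,400))])[:,:,::-1])
E
```

```text
t: 3.2
position: [0.4953, 0.3473, 0.4197]
ee_rot: [-180.0, -0.0, 112.9]
contact_force: [-0.3, -0.4, -0.7]
grip_width: 0.0156
gripper_force: 30.0
```

View pics/t3.png

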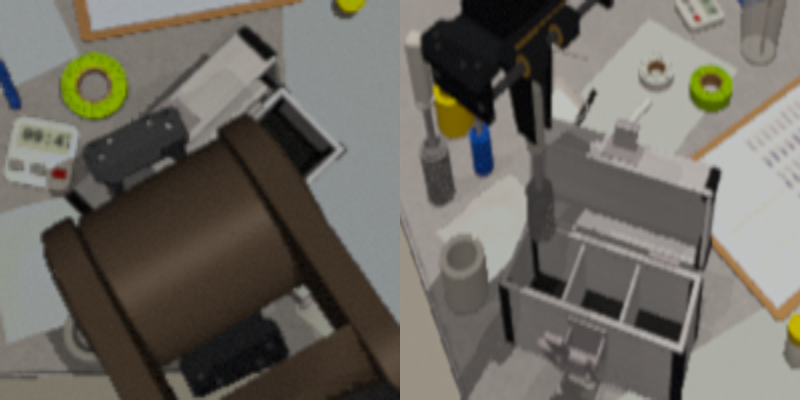

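The brush hangs vertical over the left bay. Cross-check of the case pose from the scene view's rim corners, crop pixels (204,427), (560,524), (604,408), (262,330).

```bash
python3 - <<'E'
from h import *
t=snap("scene")
f=lambda x,y,z: ray(t,225+(x+.5)/4-.5,130+(y+.5)/4-.5,z)
C=[f(204,427,.085),f(560,524,.085),f(604,408,.085),f(262,330,.085)]
for c in C: print(c.round(4))
print("len",np.linalg.norm(C[0]-C[1]),np.linalg.norm(C[2]-C[3]),"depth",np.linalg.norm(C[0]-C[3]),np.linalg.norm(C[1]-C[2]),"ctr",np.mean(C,0))
for a,b in ((1,0),(2,3)): d=C[b]-C[a]; print("yaw",np.degrees(np.arctan2(-d[0],d[1])))
E
```

```text
[0.4435 0.3466 0.085 ]
[0.5786 0.2008 0.085 ]
[0.6409 0.2539 0.085 ]
[0.5006 0.3972 0.085 ]
len 0.19882270147231418 0.20053708029527786 depth 0.07629807125433384 0.08186089786345477 ctr [0.54091198 0.29962586 0.085     ]
yaw 42.82300002080317
yaw 44.3980766485382
```

```bash
python3 g.py 0.494 .349 .324 180 0 113  0.538 .300 .40 180 0 113 0.582 .251 .40 180 0 113  0.582 .251 .324 180 0 113
```

```text
now [0.4936 0.3494 0.4198] [-180.    -0.   113.2] t 3.4
[-0.5  0.2 95.8] [-0.01 -0.01  0.15] dist 96.0
[-62.9  21.4  19.8] [-0.01 -0.01  0.15] dist 69.0
[-125.2   42.6   19.7] [-0.01 -0.01  0.15] dist 134.0
[-125.2   42.6   95.7] [-0.01 -0.01  0.15] dist 163.0
```

```bash
python3 -m inch '[[0,0,35,0,0,0,0],[0,0,70,0,0,0,0],[0,0,96,0,0,0,0],[0,0,96,0,0,0,0],[0,0,96,0,0,0,0],[0,0,60,0,0,0,0],[0,0,20,0,0,0,0],[0,0,20,0,0,0,0],[0,0,20,0,0,0,0]]'; python3 -m inch '[[-31,11,0,0,0,0,0],[-62,21,0,0,0,0,0],[-62,21,0,0,0,0,0],[-62,21,40,0,0,0,0],[-62,21,76,0,0,0,0],[-62,21,76,0,0,0,0],[-62,21,76,0,0,0,0],[-62,21,40,0,0,0,0],[-62,21,0,0,0,0,0],[-62,21,0,0,0,0,0],[-62,21,0,0,0,0,0]]'; python3 -m inch '[[-31,11,0,0,0,0,0],[-62,21,0,0,0,0,0],[-62,21,0,0,0,0,0],[-62,21,40,0,0,0,0],[-62,21,76,0,0,0,0],[-62,21,76,0,0,0,0],[-62,21,76,0,0,0,0],[-62,21,40,0,0,0,0],[-62,21,0,0,0,0,0],[-62,21,0,0,0,0,0],[-62,21,0,0,0,0,0]]'
```

```text
t: 4.15
position: [0.4939, 0.349, 0.404]
ee_rot: [179.6, -0.0, 113.1]
contact_force: [-0.0, -0.7, -1.7]
grip_width: 0.0156
gripper_force: 30.0
t: 5.07
position: [0.5376, 0.3001, 0.4042]
ee_rot: [179.6, -0.0, 113.1]
contact_force: [0.1, -0.2, -1.4]
grip_width: 0.0164
gripper_force: 30.0
t: 5.98
position: [0.5812, 0.2514, 0.4045]
ee_rot: [179.6, 0.0, 113.1]
contact_force: [0.6, 0.8, -1.0]
grip_width: 0.0154
gripper_force: 30.0
```

```bash
python3 g.py 0.420 .429 .42 180 0 113 0.420 .429 .31 180 0 113
```

```text
now [0.5812 0.2514 0.4045] [179.6   0.  113.1] t 6.0
[226.6 -78.4 -16.2] [0.38 0.03 0.12] dist 240.0
[226.7 -79.2  93.8] [0.38 0.03 0.12] dist 258.0
```

Measured z stands about 4 mm above command, so I check the depth reached by repeating the right bay and reading the pose at the bottom.

```bash
python3 -m inch '[[0,0,40,0,0,0,0],[0,0,76,0,0,0,0],[0,0,76,0,0,0,0],[0,0,76,0,0,0,0]]'; python3 - <<'E'
from h import *
import time
s=snap("scene"); save(s,"s4.png",225,100,425,250,4)
o=get_obs(); print(o["position"],o["ee_rot"],o["contact_force"])
E
```

```text
t: 6.32
position: [0.5815, 0.2512, 0.3233]
ee_rot: [-179.8, -0.0, 113.1]
contact_force: [1.1, -0.3, 0.3]
grip_width: 0.016
gripper_force: 30.0
[0.58182534 0.25130022 0.32485768] [-1.79990522e+02 -5.03327783e-03  1.13099707e+02] [ 0.67671083  0.65981545 -0.00589136]
```

View pics/s4.png

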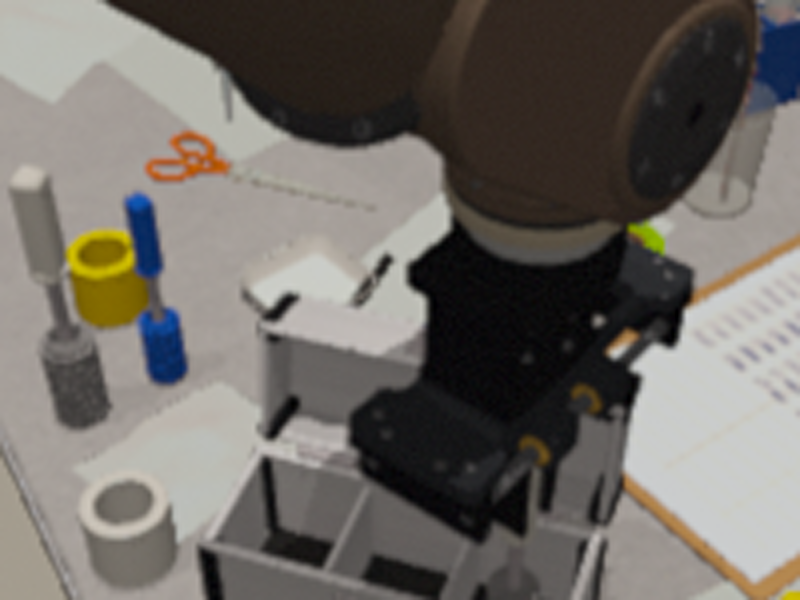

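The brush is at the bottom of the right bay (TCP z 0.324, so the foot is at 0.026). The 4 mm was settling. Now back to the stand.

```bash
python3 g.py 0.582 .251 .42 180 0 113 0.420 .429 .42 180 0 113 0.420 .429 .31 180 0 113
```

```text
now [0.5818 0.2513 0.3249] [-180.    -0.   113.1] t 6.4
[ -0.3   0.  -95.1] [-0.01 -0.01  0.1 ] dist 95.0
[227.  -79.1 -95.1] [-0.01 -0.01  0.1 ] dist 258.0
[226.9 -79.1  14.9] [-0.01 -0.01  0.1 ] dist 241.0
```

```bash
python3 -m inch '[[0,0,-40,0,0,0,0],[0,0,-75,0,0,0,0],[0,0,-95,0,0,0,0],[0,0,-95,0,0,0,0],[36,-12,-95,0,0,0,0],[72,-25,-95,0,0,0,0],[108,-38,-95,0,0,0,0],[144,-50,-95,0,0,0,0],[180,-63,-95,0,0,0,0],[210,-73,-95,0,0,0,0],[227,-79,-95,0,0,0,0],[227,-79,-95,0,0,0,0],[227,-79,-95,0,0,0,0],[227,-79,-95,0,0,0,0]]'
python3 - <<'E'
from h import *
s=snap("wrist"); P=cloud(s); print(get_obs()["position"])
near=(np.abs(P[...,0]-.42)<.045)&(np.abs(P[...,1]-.43)<.045)
q=P[near&(P[...,2]>.042)&(P[...,2]<.056)];print("stand",len(q),(q.min(0)+q.max(0))/2,np.ptp(q,axis=0))
q=P[near&(P[...,2]>.115)&(P[...,2]<.172)];print("head",len(q),(q.min(0)+q.max(0))/2,np.ptp(q,axis=0),q.mean(0))
a=s["color"][:330,180:480]; t=snap("scene"); b=cv2.resize(t["color"][140:260,190:300],(300,330))
cv2.imwrite("pics/w5.png",np.hstack([a,b])[:,:,::-1])
E
```

```text
t: 7.53
position: [0.4202, 0.4284, 0.4194]
ee_rot: [179.9, -0.0, 113.1]
contact_force: [0.6, -0.4, -0.6]
grip_width: 0.0158
gripper_force: 30.0
[0.42049392 0.42816215 0.41926944]
stand 662 [0.41989    0.43040153 0.0472612 ] [0.05313187 0.05103967 0.01035221]
head 888 [0.41962019 0.42787061 0.14725903] [0.02857782 0.02818532 0.04947328] [0.41708201 0.43369253 0.16066714]
```

View pics/w5.png

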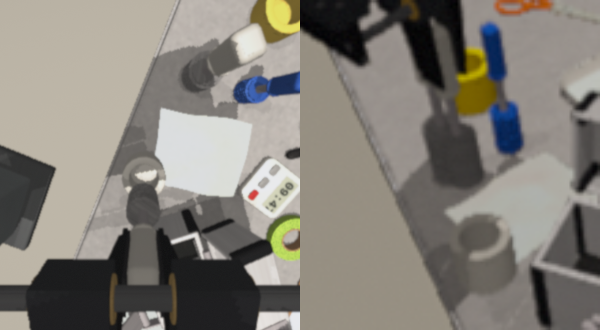

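Brush head and stand agree within 2 mm. I shift by 1 mm and lower.

```bash
python3 -m inch '[[1,1,30,0,0,0,0],[1,1,55,0,0,0,0],[1,1,75,0,0,0,0],[1,1,90,0,0,0,0],[1,1,102,0,0,0,0],[1,1,109,0,0,0,0],[1,1,109,0,0,0,0],[1,1,109,0,0,0,0]]'
```

```text
t: 8.3
position: [0.421, 0.4299, 0.31]
ee_rot: [180.0, -0.0, 113.0]
contact_force: [0.3, 0.0, 0.0]
grip_width: 0.0159
gripper_force: 30.0
```

```bash
python3 -m inch '[[0,0,0,0,0,0,40],[0,0,0,0,0,0,40],[0,0,0,0,0,0,40],[0,0,-20,0,0,0,40],[0,0,-50,0,0,0,40],[0,0,-85,0,0,0,40],[0,0,-120,0,0,0,40],[0,0,-120,0,0,0,40],[0,0,-120,0,0,0,40]]'; python3 g.py 0.6 .09 .43 180 0 43
python3 - <<'E'
from h import *
s=snap("scene"); cv2.imwrite("pics/s6.png",s["color"][140:340,190:450,::-1])
S=cloud(s); m=(np.abs(S[...,0]-.42)<.025)&(np.abs(S[...,1]-.43)<.025)&(S[...,2]>.14)&(S[...,2]<.175); print(S[m].mean(0) if m.any() else None,S[m].max(0))
E
```

```text
t: 9.05
position: [0.4201, 0.4301, 0.4321]
ee_rot: [179.7, -0.1, 113.1]
contact_force: [0.1, 1.0, 0.3]
grip_width: 0.0398
gripper_force: 0.0
now [0.4201 0.4301 0.4321] [ 1.797e+02 -1.000e-01  1.131e+02] t 9.1
[-383.4   32.1    1.7] [ 0.18 -0.22 70.1 ] dist 385.0
[0.4203522  0.4256548  0.15249748] [0.43008911 0.43694407 0.16086504]
```

View pics/s6.png

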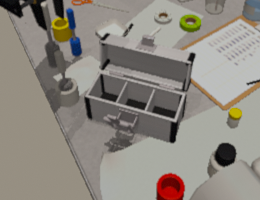

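The brush stands in its stand (handle top at 0.161). The jar is still at (412,298) in the full frame. Going over the jar with yaw 43.

```bash
python3 -m inch '[[-38,3,0,0,0,7,90],[-76,6,0,0,0,14,90],[-114,9,0,0,0,21,90],[-152,12,0,0,0,28,90],[-190,16,0,0,0,35,90],[-228,19,0,0,0,42,90],[-266,22,0,0,0,49,90],[-304,25,0,0,0,56,90],[-342,28,0,0,0,63,90],[-383,32,2,0,0,70,90],[-383,32,2,0,0,70,90],[-383,32,2,0,0,70,90],[-383,32,2,0,0,70,90]]'
python3 - <<'E'
from h import *
s=snap("wrist"); P=cloud(s); print(get_obs()["position"],get_obs()["ee_rot"])
m=(np.abs(P[...,0]-.62)<.1)&(np.abs(P[...,1]-.1)<.08)&(P[...,2]>.078)&(P[...,2]<.092)
q=P[m]; print(len(q),(q.min(0)+q.max(0))/2,np.ptp(q,axis=0),np.median(q,axis=0))
cv2.imwrite("pics/w7.png",s["color"][:,:,::-1])
E
```

```text
t: 10.18
position: [0.5998, 0.0905, 0.4265]
ee_rot: [-179.9, 0.1, 43.1]
contact_force: [-0.3, 0.2, -0.0]
grip_width: 0.0897
gripper_force: 0.0
[0.59960182 0.09117946 0.42692172] [-1.79927744e+02  5.97766131e-02  4.31863292e+01]
912 [0.62630853 0.09648371 0.08247689] [0.03716577 0.03759316 0.00884395] [0.62673846 0.09713501 0.08472848]
```

View pics/w7.png

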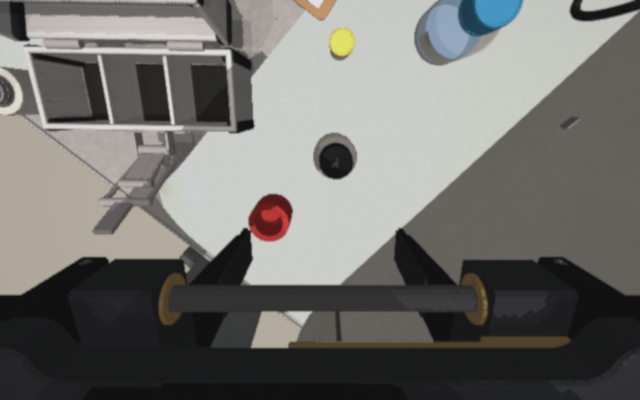

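Wrist view: black cap at (337,160), red stand at (271,215), pot at (342,42). The case rim runs parallel to the image rows, so yaw 43 is right. I check the clearance to the machine on the right.

```bash
python3 - <<'E'
from h import *
P=cloud(snap("top")).reshape(-1,3); 
for z0 in (.05,.1,.2,.3,.4): 
    q=P[(P[:,0]>.5)&(P[:,0]<.8)&(P[:,2]>z0)&(P[:,2]<z0+.1)&(P[:,1]<.07)]; print(z0,len(q), np.percentile(q[:,1],99.5) if len(q) else None)
E
python3 g.py .6262 .0967 .29 180 0 43 .6262 .0967 .251 180 0 43
```

```text
0.05 369 -0.03842058042389258
0.1 568 -0.03804402755130901
0.2 2178 -0.03830882029981578
0.3 8099 -0.03890733783991843
0.4 274 0.04681215584248555
now [0.5995 0.0915 0.4273] [-180.     0.    43.2] t 10.3
[ 23.1  14.6 137.2] [-0.05  0.03  0.21] dist 140.0
[ 23.1  14.6 176.2] [-0.05  0.03  0.21] dist 178.0
```

```bash
python3 -m inch '[[12,8,30,0,0,0,90],[23,15,65,0,0,0,90],[23,15,100,0,0,0,90],[23,15,135,0,0,0,90],[23,15,160,0,0,0,90],[23,15,176,0,0,0,90],[23,15,176,0,0,0,90],[23,15,176,0,0,0,20],[23,15,176,0,0,0,20],[23,15,176,0,0,0,20],[23,15,176,0,0,0,20],[23,15,176,0,0,0,20],[23,15,176,0,0,0,20]]'
```

```text
t: 11.37
position: [0.6271, 0.0952, 0.2524]
ee_rot: [180.0, -0.1, 43.1]
contact_force: [0.2, -0.2, -0.8]
grip_width: 0.0554
gripper_force: 0.0
```

```bash
python3 -m inch '[[0,0,0,0,0,0,20],[0,0,0,0,0,0,20],[0,0,0,0,0,0,20],[0,0,0,0,0,0,20],[0,0,0,0,0,0,20]]'; python3 g.py .539 .300 .40 180 0 43
```

```text
t: 11.78
position: [0.6271, 0.0952, 0.2518]
ee_rot: [-180.0, -0.0, 43.1]
contact_force: [-0.1, -0.6, 0.4]
grip_width: 0.0373
gripper_force: 29.9
now [0.6271 0.0952 0.2518] [-180.    -0.    43.1] t 11.8
[  75.6 -209.7 -148.2] [-0.   -0.    0.09] dist 268.0
```

```bash
python3 -m inch '[[0,0,-40,0,0,0,20],[0,0,-80,0,0,0,20],[0,0,-115,0,0,0,20],[0,0,-148,0,0,0,20],[13,-35,-148,0,0,0,20],[26,-70,-148,0,0,0,20],[39,-105,-148,0,0,0,20],[52,-140,-148,0,0,0,20],[64,-175,-148,0,0,0,20],[76,-210,-148,0,0,0,20],[76,-210,-148,0,0,0,20],[76,-210,-148,0,0,0,20],[76,-210,-148,0,0,0,20]]'
python3 - <<'E'
from h import *
s=snap("wrist"); P=cloud(s); print(get_obs()["position"],get_obs()["ee_rot"])
save(s,"w8.png",0,0,640,400,1.25)
R=Ro.from_euler('z',43,degrees=True).as_matrix()
q=(P-[.539,.3,0])@R  # case frame guess
m=(q[...,2]>.08)&(q[...,2]<.09)&(np.abs(q[...,0])<.06)&(np.abs(q[...,1])<.12)
a=q[m]; print(len(a),a.min(0),a.max(0))
for lo,hi in ((-.09,-.05),(-.02,.02),(.05,.09)):
    b=a[(a[:,1]>lo)&(a[:,1]<hi)&(a[:,0]<0)]; print("front rim",len(b),np.percentile(b[:,0],[3,50,97]) if len(b) else "")
for lo,hi in ((-.11,-.09),(.09,.11)):
    b=a[(a[:,1]>lo)&(a[:,1]<hi)&(np.abs(a[:,0])<.025)]; print("end rim",len(b),np.percentile(b[:,1],[3,50,97]) if len(b) else "")
E
```

```text
t: 12.87
position: [0.5391, 0.3004, 0.3996]
ee_rot: [180.0, 0.0, 43.1]
contact_force: [0.1, -0.5, -1.5]
grip_width: 0.0379
gripper_force: 29.9
[0.53943863 0.29979729 0.39955576] [1.79996678e+02 1.77574149e-02 4.30564048e+01]
3568 [-0.04288763 -0.10368368  0.08000407] [0.04848492 0.10574165 0.08997866]
front rim 227 [-0.04051017 -0.03697137 -0.03507529]
front rim 0 
front rim 223 [-0.03822523 -0.03514569 -0.03315713]
end rim 304 [-0.10147068 -0.097981   -0.09560214]
end rim 307 [0.09777113 0.09991079 0.10348805]
```

View pics/w8.png

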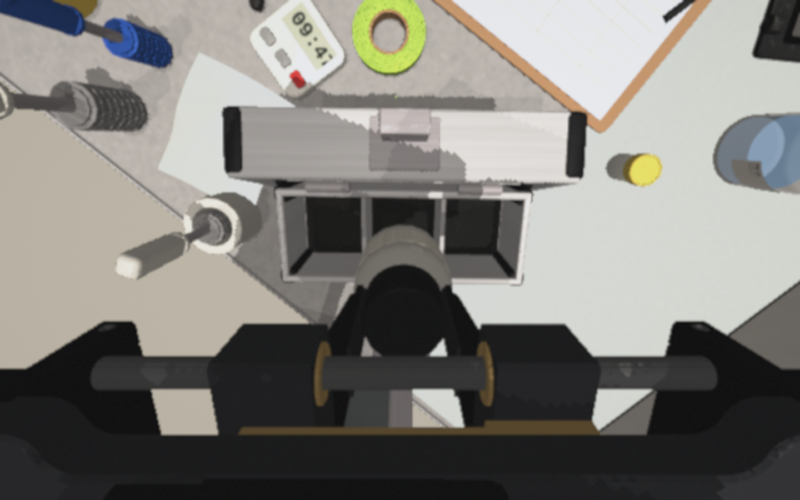

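```bash
python3 g.py .5375 .3000 .274 180 0 42.3
```

```text
now [0.5394 0.2998 0.3996] [180.    0.   43.1] t 12.9
[ -1.2  -1.5 125.6] [0.   0.02 0.76] dist 126.0
```

```bash
python3 -m inch '[[-1,-1,20,0,0,0.8,20],[-1,-1,40,0,0,0.8,20],[-1,-1,60,0,0,0.8,20],[-1,-1,80,0,0,0.8,20],[-1,-1,100,0,0,0.8,20],[-1,-1,115,0,0,0.8,20],[-1,-1,123,0,0,0.8,20],[-1,-1,126,0,0,0.8,20],[-1,-1,126,0,0,0.8,20]]'
```

```text
t: 13.67
position: [0.5382, 0.2999, 0.2735]
ee_rot: [-180.0, 0.0, 42.2]
contact_force: [-0.6, -0.2, -0.9]
grip_width: 0.0376
gripper_force: 29.9
```

```bash
python3 -m inch '[[0,0,1.5,0,0,0,20],[0,0,1.5,0,0,0,60],[0,0,1.5,0,0,0,60],[0,0,1.5,0,0,0,60],[0,0,1.5,0,0,0,60],[0,0,-30,0,0,0,60],[0,0,-70,0,0,0,60],[0,0,-110,0,0,0,60],[0,0,-150,0,0,0,60],[0,0,-150,0,0,0,60],[0,0,-150,0,0,0,60]]'
python3 - <<'E'
from h import *
s=snap("wrist"); P=cloud(s); o=get_obs(); print(o["position"],o["ee_rot"],o["t"])
R=Ro.from_euler('z',42.3,degrees=True).as_matrix(); q=(P-[.539,.3014,0])@R
m=(q[...,2]>.09)&(q[...,2]<.12)&(np.abs(q[...,0])<.034)&(np.abs(q[...,1])<.09)
a=q[m]; print("cap",len(a),(a.min(0)+a.max(0))/2,np.ptp(a,axis=0),a[:,2].max())
# lid plane: points above z=.1 behind hinge
m=(q[...,2]>.1)&(q[...,2]<.2)&(q[...,0]>.036)&(q[...,0]<.14)&(np.abs(q[...,1])<.09); a=q[m]; print("lid",len(a),a.min(0),a.max(0))
for y0,y1 in ((-.09,-.03),(-.012,.012),(.03,.09)):
    b=a[(a[:,1]>y0)&(a[:,1]<y1)]
    for x0 in np.arange(.04,.11,.01):
        c=b[(b[:,0]>=x0)&(b[:,0]<x0+.01)]
        if len(c)>5: print(y0,x0.round(2),len(c),np.median(c[:,2]).round(4),c[:,2].max().round(4))
t=snap("scene"); S=(cloud(t)-[.539,.3014,0])@R
save(t,"s9.png",270,150,390,240,6)
# latch: points in front
m=(S[...,0]<-.05)&(S[...,0]>-.2)&(np.abs(S[...,1])<.04)&(S[...,2]>.02); a=S[m]
for i in np.argsort(a[:,2])[::-1][:400:25]: print("latch",a[i].round(3))
E
```

```text
t: 14.58
position: [0.5374, 0.3005, 0.4262]
ee_rot: [179.9, -0.3, 42.3]
contact_force: [-0.0, 0.5, -0.9]
grip_width: 0.0603
gripper_force: 0.0
[0.53729798 0.30043393 0.42416294] [ 1.79979493e+02 -6.77348150e-02  4.22938338e+01] 14.6333
cap 1013 [-7.39748314e-05  6.40335940e-04  9.83729855e-02] [0.03639338 0.03645017 0.01656094] 0.10665345595132066
lid 11572 [ 0.05501431 -0.08999506  0.15265245] [0.09512262 0.08996753 0.18191211]
-0.09 0.05 454 0.1623 0.1643
-0.09 0.06 948 0.1612 0.1639
-0.09 0.07 966 0.1591 0.162
-0.09 0.08 967 0.157 0.1599
-0.09 0.09 526 0.1554 0.1576
-0.012 0.05 181 0.1621 0.1642
-0.012 0.06 389 0.1625 0.1646
-0.012 0.07 391 0.1612 0.1721
-0.012 0.08 461 0.1792 0.1819
-0.012 0.09 194 0.1781 0.1803
0.03 0.05 441 0.1623 0.1643
0.03 0.06 961 0.1612 0.1641
0.03 0.07 968 0.1592 0.1616
0.03 0.08 975 0.1571 0.1599
0.03 0.09 523 0.1555 0.1584
latch [-0.2    0.005  0.608]
latch [-0.195  0.003  0.605]
latch [-0.196  0.003  0.604]
latch [-0.198  0.004  0.603]
latch [-0.198  0.004  0.602]
latch [-0.2    0.004  0.601]
latch [-0.192  0.002  0.601]
latch [-0.187  0.001  0.6  ]
latch [-0.196  0.004  0.599]
latch [-0.187  0.001  0.599]
latch [-0.185  0.     0.598]
latch [-0.177 -0.002  0.597]
latch [-0.157 -0.006  0.597]
latch [-0.179 -0.     0.596]
latch [-0.183  0.001  0.596]
latch [-0.157 -0.004  0.595]
```

View pics/s9.png

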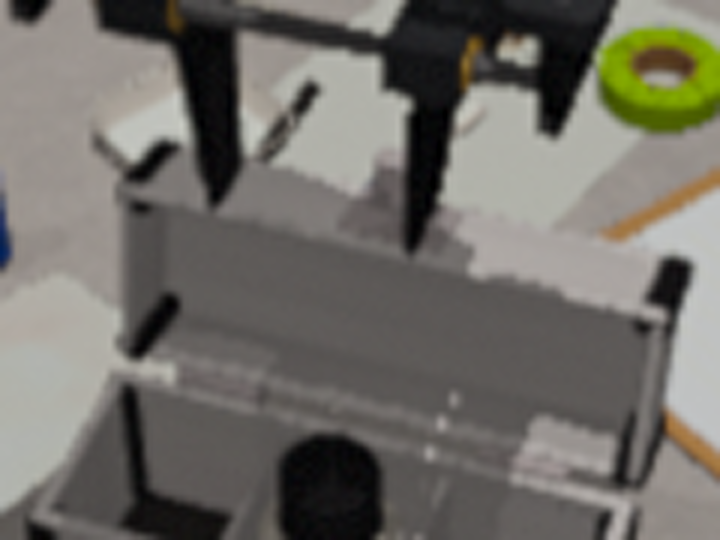

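The jar is centred in the middle bay (cap top 0.106, offset under 1 mm). The lid is open about 1.76 rad with its back edge at case x≈0.096. Fingers closed, I go behind the lid, off the keeper, and down.

```bash
python3 -m inch '[[41,-10,0,0,0,0,0],[82,-20,0,0,0,0,0],[123,-30,0,0,0,0,0],[123,-30,0,0,0,0,0],[123,-30,40,0,0,0,0],[123,-30,70,0,0,0,0],[123,-30,90,0,0,0,0],[123,-30,90,0,0,0,0],[123,-30,90,0,0,0,0]]'
cat > c.py <<'E'
from h import *
o=get_obs(); R=Ro.from_euler('z',42.3,degrees=True); p=R.inv().apply(o["position"]-[.539,.3014,0])
T=(R.inv()*Ro.from_euler('xyz',o["ee_rot"],degrees=True)).as_matrix()
print("case TCP mm",(p*1000).round(1),"tip",((p+T[:,2]*.19)*1000).round(1),"tool z",T[:,2].round(3),"F",R.inv().apply(o["contact_force"]).round(1),"t",o["t"])
E
python3 c.py
```

```text
t: 15.43
position: [0.6085, 0.4054, 0.3318]
ee_rot: [-179.9, 0.2, 42.3]
contact_force: [0.5, -0.4, 0.6]
grip_width: 0.0056
gripper_force: 0.0
case TCP mm [121.4  30.1 331.8] tip [120.7  30.3 141.8] tool z [-0.004  0.001 -1.   ] F [ 0.1 -0.6  0.6] t 15.4333
```

```bash
python3 -m inch '[[-12,0,0,0,0,0,0],[-17,0,-1,0,0,0,0],[-23,0,-5,0,0,0,0],[-29,0,-10,0,0,0,0],[-38,0,-15,0,0,0,0],[-48,0,-19,0,0,0,0],[-58,0,-21,0,0,0,0],[-69,0,-22,0,0,0,0],[-79,0,-21,0,0,0,0],[-90,0,-19,0,0,0,0],[-100,0,-15,0,0,0,0],[-109,0,-11,0,0,0,0],[-118,0,-5,0,0,0,0],[-126,0,1,0,0,0,0],[-131,0,6,0,0,0,0],[-135,0,10,0,0,0,0],[-135,0,10,0,0,0,0]]'; python3 c.py
```

```text
t: 16.85
position: [0.5079, 0.3141, 0.3234]
ee_rot: [-180.0, 0.1, 42.3]
contact_force: [0.5, 0.6, 0.4]
grip_width: 0.0003
gripper_force: 0.0
case TCP mm [-14.5  30.3 323.4] tip [-14.7  30.3 133.4] tool z [-0.001  0.    -1.   ] F [0.8 0.1 0.4] t 16.85
```

```bash
python3 -m inch '[[-3,0,3,0,0,0,0],[-4,0,6,0,0,0,0],[-4,0,7,0,0,0,0],[-4,0,7,0,0,0,0]]'; python3 c.py; python3 - <<'E'
from h import *
s=snap("scene"); t=snap("top"); R=Ro.from_euler('z',42.3,degrees=True).as_matrix()
a=cv2.resize(s["color"][150:270,270:390],(400,400),interpolation=2); b=cv2.resize(t["color"][160:280,300:420],(400,400),interpolation=2)
cv2.imwrite("pics/x10.png",np.hstack([a,b])[:,:,::-1])
for S in (s,t):
    q=(cloud(S)-[.539,.3014,0])@R
    for x0 in (-.03,0,.03):
        m=(np.abs(q[...,0]-x0)<.008)&(q[...,1]<-.03)&(q[...,1]>-.09)&(q[...,2]>.05)&(q[...,2]<.17); print(x0,m.sum(),np.median(q[m],axis=0).round(4) if m.any() else "")
E
```

```text
t: 17.18
position: [0.5055, 0.3118, 0.3173]
ee_rot: [180.0, 0.0, 42.3]
contact_force: [-4.2, -3.2, 10.6]
grip_width: 0.0007
gripper_force: 5.4
case TCP mm [-17.8  30.3 317.3] tip [-17.9  30.3 127.3] tool z [-0.001 -0.    -1.   ] F [-5.3  0.4 10.6] t 17.1833
-0.03 201 [-0.0303 -0.0611  0.1264]
0 171 [ 0.0003 -0.0616  0.127 ]
0.03 149 [ 0.0306 -0.062   0.1264]
-0.03 7 [-0.0326 -0.0887  0.1277]
0 2 [ 0.0065 -0.0893  0.1293]
0.03 185 [ 0.0298 -0.0595  0.1268]
```

View pics/x10.png

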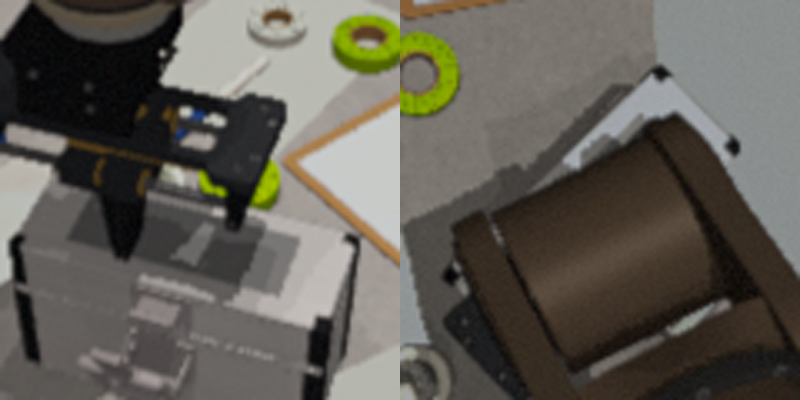

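The lid is shut (its top is flat at 0.1265 to 0.127). Retreat and look at the latch.

```bash
python3 -m inch '[[0,0,-25,0,0,0,40],[0,0,-60,0,0,0,40],[0,0,-95,0,0,0,40],[-30,10,-113,0,0,0,40],[-60,20,-113,0,0,0,40],[-82,30,-113,0,0,0,40],[-82,30,-113,0,0,0,40],[-82,30,-113,0,0,0,40]]'; python3 c.py; python3 - <<'E'
from h import *
s=snap("wrist"); save(s,"w11.png",0,0,640,400,1.25); np.savez("w11.npz",P=cloud(s))
R=Ro.from_euler('z',42.3,degrees=True).as_matrix()
t=snap("scene"); 
for n,S in (("wrist",s),("scene",t)):
    q=(cloud(S)-[.539,.3014,0])@R
    m=(q[...,0]<-.045)&(q[...,0]>-.2)&(np.abs(q[...,1])<.035)&(q[...,2]>.02)&(q[...,2]<.2); a=q[m]
    print(n,len(a))
    for x0 in np.arange(-.18,-.045,.006):
        b=a[(a[:,0]>=x0)&(a[:,0]<x0+.006)]
        if len(b)>4: print(x0.round(3),len(b),"z",np.percentile(b[:,2],[5,50,95]).round(3),"y",np.percentile(b[:,1],[5,50,95]).round(3), "ytop",b[b[:,2]>np.percentile(b[:,2],80)][:,1].mean().round(3))
E
```

```text
t: 17.95
position: [0.4651, 0.234, 0.43]
ee_rot: [180.0, -0.0, 42.2]
contact_force: [1.0, -0.6, 0.7]
grip_width: 0.0395
gripper_force: 0.0
case TCP mm [-1.0e+02 -1.0e-01  4.3e+02] tip [-9.99e+01 -1.00e-01  2.40e+02] tool z [ 0.001 -0.    -1.   ] F [ 0.3 -1.2  0.7] t 17.95
wrist 2960
-0.132 17 z [0.021 0.163 0.164] y [-0.006  0.006  0.024] ytop 0.0
-0.126 157 z [0.159 0.164 0.165] y [-0.009 -0.     0.009] ytop -0.0
-0.12 216 z [0.147 0.153 0.16 ] y [-0.008  0.     0.008] ytop 0.001
-0.114 282 z [0.129 0.137 0.146] y [-0.02  0.    0.02] ytop 0.0
-0.108 361 z [0.12  0.129 0.132] y [-0.023  0.001  0.023] ytop -0.001
-0.102 134 z [0.104 0.109 0.118] y [-0.023 -0.001  0.023] ytop -0.001
-0.096 312 z [0.094 0.107 0.109] y [-0.022 -0.     0.022] ytop -0.002
-0.09 286 z [0.08  0.094 0.1  ] y [-0.022  0.001  0.022] ytop 0.001
-0.084 272 z [0.066 0.085 0.092] y [-0.022  0.001  0.022] ytop 0.001
-0.078 211 z [0.064 0.077 0.083] y [-0.018 -0.001  0.017] ytop -0.0
-0.072 62 z [0.062 0.068 0.074] y [-0.019 -0.     0.019] ytop 0.002
-0.066 152 z [0.063 0.12  0.122] y [-0.018  0.     0.018] ytop 0.00
[... 595 characters left out ...]
14  0.023] ytop 0.0
-0.102 7 z [0.099 0.102 0.109] y [-0.025 -0.024  0.019] ytop -0.024
-0.096 7 z [0.091 0.094 0.098] y [-0.025 -0.023  0.019] ytop -0.004
-0.09 14 z [0.068 0.08  0.087] y [-0.025  0.016  0.02 ] ytop 0.004
-0.084 58 z [0.059 0.063 0.071] y [-0.024  0.001  0.019] ytop 0.001
-0.078 16 z [0.063 0.064 0.076] y [-0.015  0.001  0.016] ytop -0.005
-0.072 16 z [0.057 0.063 0.069] y [-0.021 -0.018  0.   ] ytop -0.017
-0.066 76 z [0.064 0.114 0.121] y [-0.02  -0.003  0.01 ] ytop 0.0
-0.06 23 z [0.064 0.109 0.12 ] y [-0.02  -0.009  0.018] ytop -0.002
-0.054 43 z [0.057 0.112 0.114] y [-0.021 -0.002  0.017] ytop -0.003
-0.048 22 z [0.055 0.09  0.114] y [-0.021  0.002  0.018] ytop -0.001
```

View pics/w11.png

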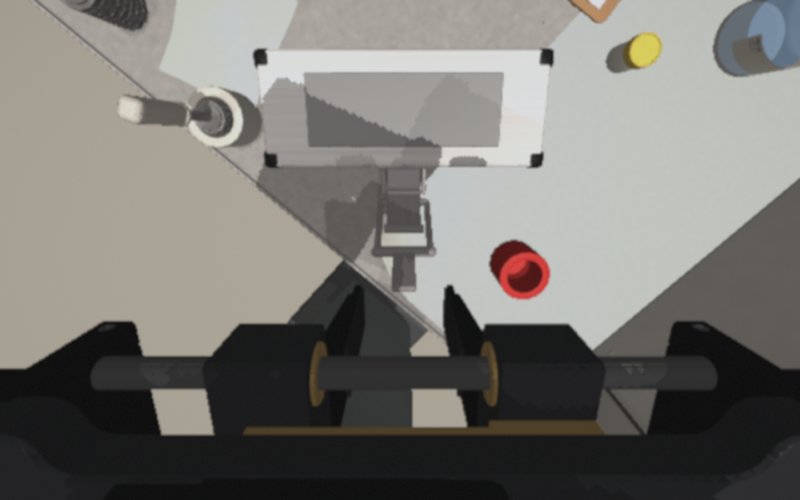

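Wrist view: the loop's bar is at about y=252 and the tab end at (403,290) in the enlarged picture. Depth gives the tab end at case (-125, 0, 165) mm, the bar near (-108, 126) and a lean of about 25° outward. I try a 20° tilted pre-grasp in free air.

```bash
python3 -m inch '[[-25,0,10,0,5,0,50],[-50,0,20,0,10,0,50],[-75,0,40,0,15,0,50],[-102,0,55,0,20,0,50],[-102,0,55,0,20,0,50],[-102,0,55,0,20,0,50],[-102,0,55,0,20,0,50]]'; python3 c.py; python3 - <<'E'
from h import *
print(get_obs()["joint_pos"].round(1))
E
```

```text
t: 18.63
position: [0.391, 0.1667, 0.3752]
ee_rot: [180.0, -20.0, 42.3]
contact_force: [0.8, -0.6, 0.2]
grip_width: 0.0502
gripper_force: 0.0
case TCP mm [-2.001e+02 -1.000e-01  3.752e+02] tip [-1.352e+02 -1.000e-01  1.967e+02] tool z [ 0.342 -0.    -0.94 ] F [ 0.2 -1.   0.2] t 18.6333
[ 12.3  12.6 121.5  20.1  29.9  43.9]
```

```bash
python3 -m inch '[[-2,0,30,0,0,0,50],[-2,0,50,0,0,0,50],[-2,0,60,0,0,0,50],[-2,0,60,0,0,0,50],[-2,0,60,0,0,0,8],[-2,0,60,0,0,0,8],[-2,0,60,0,0,0,8],[-2,0,60,0,0,0,8],[-2,0,60,0,0,0,8],[-2,0,60,0,0,0,8],[-2,0,60,0,0,0,8],[-2,0,60,0,0,0,8]]'; python3 c.py
```

```text
t: 19.63
position: [0.4035, 0.1784, 0.318]
ee_rot: [180.0, -20.0, 42.3]
contact_force: [-1.4, -2.9, 5.1]
grip_width: 0.0176
gripper_force: 30.0
case TCP mm [-1.83e+02  2.00e-01  3.18e+02] tip [-1.179e+02  1.000e-01  1.395e+02] tool z [ 0.343 -0.    -0.939] F [-3.  -1.2  5.1] t 19.6333
```

```bash
cat > l.py <<'E'
from h import *
def loop(B):
    P=np.array([-64,60.]); v=np.array(B)-P; d=np.hypot(*v)
    g=np.arccos((d*d+196-4900)/(28*d)); th=np.arctan2(-v[0],-v[1])%(2*np.pi)  # from down toward -x
    L=P+14*np.array([-np.sin(th-g),-np.cos(th-g)]); u=np.array(B)-L
    return np.degrees(np.arctan2(u[0],u[1])), np.radians(np.degrees(th-g)+7.8)
if __name__=="__main__":
    o=get_obs(); R=Ro.from_euler('z',42.3,degrees=True); p=R.inv().apply(o["position"]-[.539,.3014,0])*1000; p=p[[0,2]]; t0=-20
    W=[(-108.3,126),(-100,131),(-92,133.5),(-84,134.5),(-76,134.5),(-68,134),(-60,132.5),(-53,129.5),(-50,126),(-50,122),(-51,119.5)]
    for i,B in enumerate(W):
        f,a=loop(B); ps=f+5*(1-i/(len(W)-1)); r=np.radians
        T=np.array(B)+35*np.array([np.sin(r(f)),np.cos(r(f))])+171*np.array([np.sin(r(ps)),np.cos(r(ps))])
        if i==0: off=p-T; print("off",off)
        d=T-p+off*(1-i/(len(W)-1)); x=np.array([np.cos(r(t0)),-np.sin(r(t0))]); z=np.array([-np.sin(r(t0)),-np.cos(r(t0))])
        print(B,"lean",f.round(1),"lever",a.round(2),"shift",(d@x).round(1),(d@z).round(1),"turn",(-(ps-t0)).round(1))
E
python3 l.py
```

```text
off [1.79875992 0.86170185]
(-108.3, 126) lean -26.0 lever 1.93 shift 0.0 0.0 turn 1.0
(-100, 131) lean -19.1 lever 2.06 shift 32.6 -1.3 turn -5.4
(-92, 133.5) lean -12.3 lever 2.08 shift 63.2 2.2 turn -11.7
(-84, 134.5) lean -5.6 lever 2.06 shift 92.8 9.5 turn -17.9
(-76, 134.5) lean 1.0 lever 2.04 shift 121.1 20.1 turn -24.0
(-68, 134) lean 7.6 lever 2.04 shift 148.0 33.1 turn -30.1
(-60, 132.5) lean 14.2 lever 2.05 shift 173.7 49.4 turn -36.2
(-53, 129.5) lean 20.4 lever 1.99 shift 195.2 67.7 turn -41.9
(-50, 126) lean 23.5 lever 1.84 shift 203.6 78.5 turn -44.5
(-50, 122) lean 23.4 lever 1.55 shift 200.8 81.1 turn -43.9
(-51, 119.5) lean 21.7 lever 1.3 shift 193.1 77.8 turn -41.7
```

```bash
python3 -m inch '[[16,0,-1,0,-2.5,0,8],[32,0,-1,0,-5.5,0,8],[48,0,0,0,-8.5,0,8],[63,0,2,0,-11.5,0,8],[78,0,6,0,-15,0,8],[93,0,9.5,0,-18,0,8],[107,0,15,0,-21,0,8],[121,0,20,0,-24,0,8],[121,0,20,0,-24,0,8],[121,0,20,0,-24,0,8]]'; python3 c.py;  python3 - <<'E'
from h import *
R=Ro.from_euler('z',42.3,degrees=True).as_matrix()
t=snap("scene"); q=(cloud(t)-[.539,.3014,0])@R; save(t,"s12.png",270,170,350,230,8)
m=(q[...,0]<-.05)&(q[...,0]>-.11)&(np.abs(np.abs(q[...,1])-.018)<.006)&(q[...,2]>.1)&(q[...,2]<.15); a=q[m]; print(len(a)); print(a[np.argsort(a[:,2])[::-1][::6]].round(4)[:14])
E
```

```text
t: 20.47
position: [0.4926, 0.2596, 0.3399]
ee_rot: [-180.0, 4.0, 42.3]
contact_force: [-0.5, -2.9, 2.2]
grip_width: 0.0177
gripper_force: 30.0
case TCP mm [-6.250e+01  3.000e-01  3.399e+02] tip [-75.6   0.3 150.4] tool z [-0.069 -0.    -0.998] F [-2.3 -1.8  2.2] t 20.4667
120
[[-0.064  -0.0132  0.1493]
 [-0.0743 -0.0146  0.1375]
 [-0.0758 -0.0233  0.1368]
 [-0.0703 -0.0234  0.1363]
 [-0.0739 -0.0185  0.1356]
 [-0.0762 -0.0173  0.1348]
 [-0.0766 -0.0215  0.1339]
 [-0.0767  0.0139  0.1314]
 [-0.0761 -0.0233  0.1277]
 [-0.0773  0.0206  0.1229]
 [-0.0587 -0.0126  0.1206]
 [-0.0766  0.0191  0.1162]
 [-0.0787 -0.0218  0.114 ]
 [-0.0758  0.0197  0.1117]]
```

View pics/s12.png

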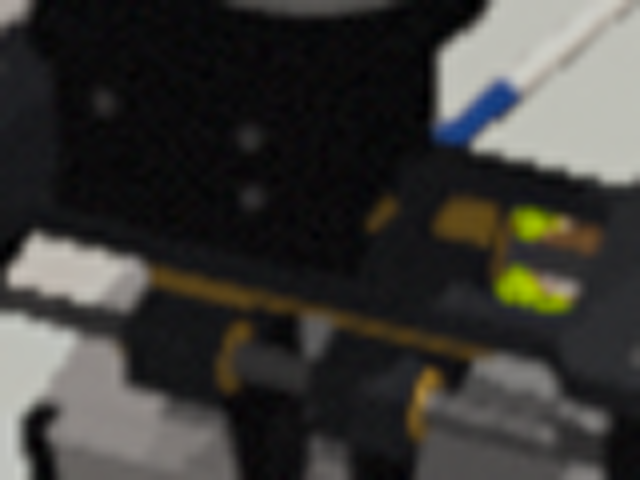

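The picture shows the tab held between the fingers. Depth puts the bar's top at 0.137, so its centre is near (-74, 132.5) mm, within 2 mm of plan. Compute the second half from here.

```bash
sed -e 's/t0=-20/t0=4/' -e 's/W=\[.*/W=[(-75,133.5),(-68,134),(-60,133),(-53,130),(-50,126),(-50,122),(-51,119.5)]/' -e 's/ps=f+5\*(1-i\/(len(W)-1))/ps=f+2.3/' -e 's/+off\*(1-i\/(len(W)-1))/+off/' l.py > l2.py; python3 l2.py
```

```text
off [-2.20410214  1.02679733]
(-75, 133.5) lean 2.1 lever 1.96 shift 0.0 0.0 turn -0.4
(-68, 134) lean 7.6 lever 2.04 shift 26.6 -0.0 turn -5.9
(-60, 133) lean 14.1 lever 2.08 shift 57.8 3.9 turn -12.4
(-53, 130) lean 20.3 lever 2.02 shift 86.6 12.3 turn -18.6
(-50, 126) lean 23.5 lever 1.84 shift 100.6 19.9 turn -21.8
(-50, 122) lean 23.4 lever 1.55 shift 100.7 23.8 turn -21.7
(-51, 119.5) lean 21.7 lever 1.3 shift 94.0 24.2 turn -20.0
```

```bash
python3 -m inch '[[14,0,-1,0,-3,0,8],[27,0,-1,0,-6,0,8],[42,0,1,0,-9,0,8],[58,0,3,0,-12.5,0,8],[72,0,7,0,-15.5,0,8],[87,0,12,0,-18.5,0,8],[94,0,16,0,-20,0,8],[101,0,19,0,-22,0,8],[101,0,19,0,-22,0,8],[101,0,19,0,-22,0,8]]'; python3 c.py;  python3 - <<'E'
from h import *
R=Ro.from_euler('z',42.3,degrees=True).as_matrix()
t=snap("scene"); q=(cloud(t)-[.539,.3014,0])@R
m=(q[...,0]<-.035)&(q[...,0]>-.09)&(np.abs(np.abs(q[...,1])-.019)<.006)&(q[...,2]>.1)&(q[...,2]<.15); a=q[m]; print(len(a)); print(a[np.argsort(a[:,2])[::-1][::5]].round(4)[:16])
E
```

```text
t: 21.35
position: [0.5663, 0.3263, 0.3143]
ee_rot: [-180.0, 25.8, 42.3]
contact_force: [3.6, 1.2, 0.2]
grip_width: 0.0175
gripper_force: 30.0
case TCP mm [3.690e+01 1.000e-01 3.143e+02] tip [-4.580e+01  1.000e-01  1.432e+02] tool z [-0.436  0.    -0.9  ] F [ 3.5 -1.6  0.2] t 21.35
182
[[-0.0538 -0.0135  0.1497]
 [-0.0432 -0.0138  0.1438]
 [-0.0478  0.0169  0.1307]
 [-0.0479  0.0191  0.1299]
 [-0.0488  0.0144  0.1296]
 [-0.0492 -0.022   0.129 ]
 [-0.0515 -0.0144  0.1287]
 [-0.0387 -0.0183  0.1279]
 [-0.0522  0.0218  0.1275]
 [-0.0538 -0.0194  0.1271]
 [-0.0444 -0.0224  0.1268]
 [-0.0369 -0.0197  0.1263]
 [-0.0351  0.0244  0.1259]
 [-0.0384 -0.0138  0.1257]
 [-0.0366  0.0216  0.1255]
 [-0.053  -0.0233  0.1246]]
```

```bash
python3 -m inch '[[-1,0,2,0,0,0,8],[-2,0,4,0,0.5,0,8],[-3.5,0,5.5,0,1,0,8],[-4.5,0,6.5,0,1.8,0,8],[-4.5,0,6.5,0,1.8,0,8],[-4.5,0,6.5,0,1.8,0,8]]'; python3 c.py;  python3 - <<'E'
from h import *
R=Ro.from_euler('z',42.3,degrees=True).as_matrix()
t=snap("scene"); q=(cloud(t)-[.539,.3014,0])@R
m=(q[...,0]<-.041)&(q[...,0]>-.09)&(np.abs(np.abs(q[...,1])-.019)<.006)&(q[...,2]>.1)&(q[...,2]<.15); a=q[m]; print(len(a)); print(a[np.argsort(a[:,2])[::-1][::5]].round(4)[:16])
E
```

```text
t: 21.9
position: [0.5607, 0.3214, 0.3112]
ee_rot: [180.0, 24.1, 42.3]
contact_force: [1.7, 0.5, 4.5]
grip_width: 0.0174
gripper_force: 30.0
case TCP mm [2.950e+01 1.000e-01 3.112e+02] tip [-48.2   0.2 137.8] tool z [-0.409  0.    -0.913] F [ 1.6 -0.7  4.5] t 21.9
123
[[-0.0433 -0.0159  0.1478]
 [-0.0446 -0.0142  0.1425]
 [-0.0537  0.0191  0.1272]
 [-0.0537 -0.0235  0.1255]
 [-0.0497  0.0208  0.125 ]
 [-0.0508 -0.014   0.1245]
 [-0.05    0.0164  0.1239]
 [-0.0544  0.0147  0.1234]
 [-0.054  -0.0236  0.1227]
 [-0.0415  0.0133  0.1217]
 [-0.0542  0.0192  0.1212]
 [-0.0544 -0.0174  0.1206]
 [-0.0626 -0.014   0.1195]
 [-0.041  -0.019   0.1181]
 [-0.0418 -0.0192  0.1159]
 [-0.0539 -0.0192  0.1143]]
```

The bar is now near (-51, 120) mm, behind the lip. Release, back off along the tool axis and look.

```bash
python3 -m inch '[[0,0,0,0,0,0,8],[0,0,0,0,0,0,45],[0,0,0,0,0,0,45],[0,0,0,0,0,0,45],[0,0,-20,0,0,0,45],[0,0,-50,0,0,0,45],[0,0,-80,0,0,0,45],[-10,0,-110,0,6,0,45],[-20,0,-130,0,13,0,45],[-40,0,-140,0,20,0,45],[-60,0,-140,0,24,0,0],[-60,0,-140,0,24,0,0],[-60,0,-140,0,24,0,0]]'; python3 c.py;  python3 - <<'E'
from h import *
R=Ro.from_euler('z',42.3,degrees=True).as_matrix()
t=snap("scene"); w=snap("wrist")
for S,n in ((t,"scene"),(w,"wrist")):
    q=(cloud(S)-[.539,.3014,0])@R
    m=(q[...,0]<-.041)&(q[...,0]>-.07)&(np.abs(np.abs(q[...,1])-.019)<.005)&(q[...,2]>.1)&(q[...,2]<.15); a=q[m]; print(n,len(a)); print(a[np.argsort(a[:,2])[::-1][::6]].round(4)[:7])
    m=(q[...,0]<-.075)&(q[...,0]>-.14)&(np.abs(q[...,1])<.012)&(q[...,2]>.025)&(q[...,2]<.15); a=q[m]; print("lever",len(a)); print(a[np.argsort(a[:,0])[::max(1,len(a)//14)]].round(4)[:15])
A=cv2.resize(t["color"][160:280,270:390],(400,400),interpolation=2); B=w["color"][0:400,120:520]
cv2.imwrite("pics/x13.png",np.hstack([A,B])[:,:,::-1])
E
```

```text
t: 23.03
position: [0.5627, 0.3233, 0.4632]
ee_rot: [-180.0, 0.3, 42.3]
contact_force: [-0.6, 0.2, 0.9]
grip_width: 0.0302
gripper_force: 0.0
case TCP mm [3.230e+01 3.000e-01 4.632e+02] tip [ 31.4   0.3 273.2] tool z [-0.005  0.    -1.   ] F [-0.3  0.5  0.9] t 23.0333
scene 90
[[-0.0531 -0.0149  0.1276]
 [-0.0535 -0.015   0.1249]
 [-0.0503  0.0162  0.1243]
 [-0.0417 -0.015   0.1237]
 [-0.0485 -0.0174  0.1231]
 [-0.0469  0.0199  0.1221]
 [-0.0548 -0.0239  0.1207]]
lever 137
[[-0.1137  0.0077  0.0904]
 [-0.1124  0.0022  0.0842]
 [-0.1119  0.0064  0.0884]
 [-0.1108 -0.0059  0.0896]
 [-0.1089 -0.0073  0.091 ]
 [-0.1075 -0.0047  0.0912]
 [-0.1023  0.0062  0.0853]
 [-0.0989 -0.0094  0.0812]
 [-0.0966 -0.0107  0.0821]
 [-0.0943  0.0098  0.0794]
 [-0.0915  0.0022  0.0792]
 [-0.0883 -0.0029  0.0772]
 [-0.0857  0.0026  0.0744]
 [-0.082  -0.0113  0.0725]
 [-0.079   0.0053  0.071 ]]
wrist 137
[[-0.0512 -0.0153  0.1272]
 [-0.052  -0.0201  0.1257]
 [-0.0496  0.0226  0.1252]
 [-0.0536 -0.019   0.1251]
 [-0.0524 -0.0166  0.1249]
 [-0.0511  0.0238  0.1248]
 [-0.0524  0.0227  0.1247]]
lever 371
[[-0.1144  0.0056  0.088 ]
 [-0.1108  0.0056  0.0912]
 [-0.1086 -0.0093  0.0922]
 [-0.1074  0.0056  0.0892]
 [-0.1063  0.0015  0.086 ]
 [-0.1052  0.0056  0.0852]
 [-0.1032  0.0056  0.0834]
 [-0.1016  0.0111  0.0835]
 [-0.0994 -0.0068  0.082 ]
 [-0.0978 -0.004   0.0821]
 [-0.0959 -0.0095  0.0799]
 [-0.0941  0.007   0.0778]
 [-0.0924 -0.0082  0.078 ]
 [-0.0902  0.0112  0.0764]
 [-0.0887  0.0015  0.0764]]
```

View pics/x13.png

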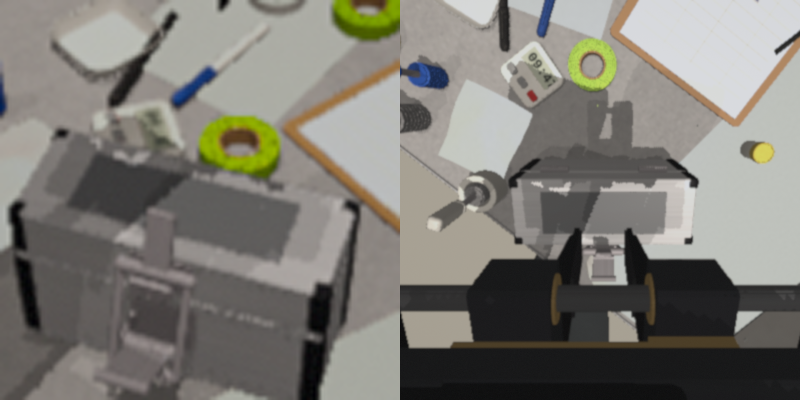

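Bar centre is about (-52, 120) mm behind the lip, with the lever tip near (-110, 88), i.e. about 1.4 rad up. Now I bring closed fingers, tilted 15°, over the lever tip.

```bash
python3 -m inch '[[-40,0,0,0,3,0,0],[-80,0,0,0,6,0,0],[-120,0,0,0,9,0,0],[-155,0,0,0,12,0,0],[-173,0,10,0,15,0,0],[-173,0,50,0,15,0,0],[-173,0,90,0,15,0,0],[-173,0,130,0,15,0,0],[-173,0,155,0,15,0,0],[-173,0,168,0,15,0,0],[-173,0,168,0,15,0,0],[-173,0,168,0,15,0,0]]'; python3 c.py
```

```text
t: 24.13
position: [0.4353, 0.2072, 0.2942]
ee_rot: [-179.9, -14.6, 42.3]
contact_force: [-0.9, -0.2, 0.9]
grip_width: 0.0004
gripper_force: 0.0
case TCP mm [-1.401e+02  1.000e-01  2.942e+02] tip [-92.1   0.5 110.4] tool z [ 0.252  0.002 -0.968] F [-0.8  0.4  0.9] t 24.1333
```

```bash
python3 -m inch '[[-3,0,10,0,0,0,0],[-5.5,0,20,0,0,0,0],[-10,0,25,0,0,0,0],[-14,0,29,0,0,0,0],[-17,0,35,0,0,0,0],[-19.5,0,40,0,0,0,0],[-25,0,46,0,0,0,0],[-30,0,52,0,0,0,0],[-36,0,58,0,0,0,0],[-41,0,64,0,0,0,0],[-40.5,0,68,0,0,0,0],[-39.5,0,72,0,0,0,0],[-39.5,0,72,0,0,0,0]]'; python3 c.py
```

```text
t: 25.22
position: [0.4203, 0.1937, 0.2151]
ee_rot: [-180.0, -14.8, 42.3]
contact_force: [-1.3, -0.1, 0.1]
grip_width: 0.0001
gripper_force: 0.1
case TCP mm [-160.3    0.3  215.1] tip [-111.9    0.4   31.3] tool z [ 0.255  0.001 -0.967] F [-1.   0.8  0.1] t 25.2167
```

```bash
python3 -m inch '[[1.5,0,3,0,0,0,0],[3,0,6,0,0,0,0],[3,0,6,0,0,0,0]]'; python3 c.py; python3 -m inch '[[-15,0,0,0,0,0,0],[-15,0,-30,0,0,0,0],[-15,0,-70,0,0,0,0],[-15,0,-110,0,0,0,0],[-15,0,-150,0,0,0,0],[-15,0,-180,0,0,0,0],[-15,0,-180,0,0,0,0]]'; python3 - <<'E'
from h import *
R=Ro.from_euler('z',42.3,degrees=True).as_matrix()
t=snap("scene"); w=snap("wrist")
for S,n in ((t,"scene"),(w,"wrist")):
    q=(cloud(S)-[.539,.3014,0])@R
    m=(q[...,0]<-.041)&(q[...,0]>-.07)&(np.abs(np.abs(q[...,1])-.019)<.005)&(q[...,2]>.1)&(q[...,2]<.15); a=q[m]; print(n,len(a)); print(a[np.argsort(a[:,2])[::-1][::6]].round(4)[:6])
    m=(q[...,0]<-.07)&(q[...,0]>-.14)&(np.abs(q[...,1])<.012)&(q[...,2]>.012)&(q[...,2]<.15); a=q[m]; print("lever",len(a)); print(a[np.argsort(a[:,0])[::max(1,len(a)//10)]].round(4)[:11])
    m=(np.abs(q[...,0])<.035)&(np.abs(q[...,1])<.09)&(q[...,2]>.1)&(q[...,2]<.14); print("lid",m.sum(),np.median(q[m][:,2]))
A=cv2.resize(t["color"][160:280,250:370],(400,400),interpolation=2); B=w["color"][0:400,120:520]
cv2.imwrite("pics/x14.png",np.hstack([A,B])[:,:,::-1])
E
```

```text
t: 25.47
position: [0.4236, 0.1968, 0.2103]
ee_rot: [-180.0, -14.8, 42.3]
contact_force: [0.2, -0.2, 0.2]
grip_width: 0.0006
gripper_force: 0.1
case TCP mm [-155.7    0.3  210.3] tip [-107.1    0.3   26.6] tool z [ 0.256  0.    -0.967] F [-0.  -0.3  0.2] t 25.4667
t: 26.05
position: [0.378, 0.1554, 0.3858]
ee_rot: [179.7, -15.2, 42.4]
contact_force: [0.5, -0.1, -0.5]
grip_width: 0.0005
gripper_force: 0.0
scene 35
[[-0.0435  0.0146  0.1235]
 [-0.0523  0.0199  0.122 ]
 [-0.0555  0.0166  0.1207]
 [-0.0577  0.0201  0.1187]
 [-0.042   0.0178  0.1139]
 [-0.0565  0.0213  0.1069]]
lever 205
[[-0.1397  0.0086  0.0136]
 [-0.1036 -0.0087  0.0204]
 [-0.0999 -0.0097  0.023 ]
 [-0.0973 -0.0089  0.0304]
 [-0.0945 -0.0078  0.0294]
 [-0.0919  0.0066  0.0334]
 [-0.0892  0.0053  0.0338]
 [-0.0864  0.004   0.0381]
 [-0.0838 -0.0064  0.0395]
 [-0.0813  0.0103  0.0424]
 [-0.0783 -0.0045  0.0457]]
lid 1308 0.1268692763292142
wrist 509
[[-0.041   0.0187  0.1275]
 [-0.0412  0.0171  0.1256]
 [-0.0411  0.0215  0.1252]
 [-0.0415  0.0172  0.124 ]
 [-0.0535  0.0181  0.1237]
 [-0.0561 -0.0169  0.1235]]
lever 764
[[-0.1395  0.0087  0.0125]
 [-0.1028  0.0034  0.0249]
 [-0.0982  0.0022  0.0274]
 [-0.094  -0.0038  0.0325]
 [-0.0899 -0.012   0.0372]
 [-0.0866  0.0056  0.0394]
 [-0.0827  0.0112  0.0443]
 [-0.079  -0.0115  0.0494]
 [-0.0758 -0.007   0.0503]
 [-0.0722 -0.008   0.0553]
 [-0.0702 -0.0057  0.0621]]
lid 15795 0.12731341410777197
```

View pics/x14.png

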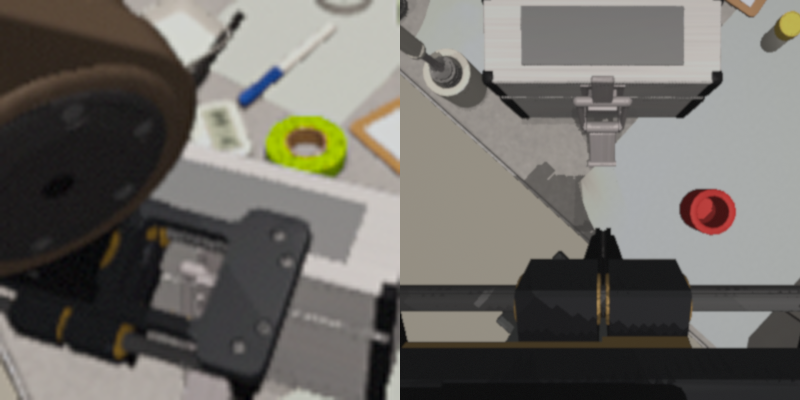

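The wrist view shows the loop over the keeper and the lever down, at roughly 43° against 40° at home. I make a gentle confirming push.

```bash
python3 -m inch '[[0,0,40,0,0,0,0],[0,0,80,0,0,0,0],[0,0,120,0,0,0,0],[0,0,155,0,0,0,0],[0,0,180,0,0,0,0],[8,0,180,0,0,0,0],[15,0,180,0,0,0,0],[15,0,180,0,0,0,0]]'; python3 c.py; python3 -m inch '[[1,0,1.5,0,0,0,0],[2,0,3,0,0,0,0],[2,0,3,0,0,0,0]]'; python3 c.py;
```

```text
t: 26.82
position: [0.4238, 0.1971, 0.2086]
ee_rot: [-180.0, -14.6, 42.3]
contact_force: [-0.3, -0.5, 0.5]
grip_width: 0.0002
gripper_force: 0.0
case TCP mm [-155.4    0.4  208.6] tip [-107.4    0.6   24.8] tool z [ 0.253  0.001 -0.968] F [-0.6 -0.1  0.5] t 26.8167
t: 27.07
position: [0.4247, 0.1981, 0.2077]
ee_rot: [-179.9, -14.7, 42.3]
contact_force: [-2.8, -3.0, 1.1]
grip_width: 0.0006
gripper_force: 1.9
case TCP mm [-154.1    0.5  207.7] tip [-105.8    0.7   23.9] tool z [ 0.254  0.001 -0.967] F [-4.1 -0.3  1.1] t 27.0667
```

```bash
python3 -m inch '[[0.8,0,1.2,0,0,0,0],[0.8,0,1.2,0,0,0,0]]'; python3 c.py; python3 -m inch '[[-15,0,0,0,0,0,0],[-20,0,-30,0,0,0,0],[-20,0,-70,0,0,0,0],[-20,0,-110,0,0,0,0],[-20,0,-150,0,0,0,0],[-20,0,-190,0,0,0,0],[-20,0,-200,0,0,0,0],[-20,0,-200,0,0,0,0]]'; python3 - <<'E'
from h import *
S=snap("top"); P=cloud(S)
for n,(x,y) in {"timer":(.591,.477),"tape":(.645,.425),"pot":(.72,.181)}.items(): 
    m=(np.abs(P[...,0]-x)<.05)&(np.abs(P[...,1]-y)<.05)&(P[...,2]>.008)&(P[...,2]<.06); print(n,m.sum(),P[m].mean(0).round(3) if m.any() else "")
m=(np.abs(P[...,0]-.42)<.03)&(np.abs(P[...,1]-.43)<.03)&(P[...,2]>.15)&(P[...,2]<.17); print("brush",m.sum(),P[m].mean(0).round(3) if m.any() else "")
R=Ro.from_euler('z',42.3,degrees=True).as_matrix(); q=(cloud(snap("wrist"))-[.539,.3014,0])@R
a=q[(q[...,0]<-.075)&(q[...,0]>-.1)&(np.abs(q[...,1])<.012)&(q[...,2]>.015)&(q[...,2]<.08)]
k=np.polyfit(a[:,2],a[:,0],1); print("lever angle from down",np.degrees(np.arctan(-k[0])),len(a))
E
```

```text
t: 27.23
position: [0.425, 0.1985, 0.2072]
ee_rot: [-179.9, -14.7, 42.3]
contact_force: [-7.4, -8.9, 10.2]
grip_width: 0.0005
gripper_force: 7.3
case TCP mm [-153.6    0.6  207.2] tip [-105.3    0.8   23.4] tool z [ 0.254  0.001 -0.967] F [-11.5  -1.6  10.2] t 27.2333
t: 27.9
position: [0.3733, 0.1513, 0.3983]
ee_rot: [179.8, -15.1, 42.3]
contact_force: [0.2, 0.4, -0.7]
grip_width: 0.0005
gripper_force: 0.0
timer 733 [0.593 0.475 0.014]
tape 515 [0.641 0.433 0.017]
pot 137 [0.723 0.182 0.041]
brush 52 [0.421 0.43  0.159]
lever angle from down -39.79029788786981 486
```

The lever is hard against its stop (40°), the bystanders have not moved and the brush stands in its stand. Handing in.

```bash
python3 -c "
from plant import job_done
print(job_done())"
```

```text
the job is handed in; nothing more can be done
None
```

I finished the whole job and handed it in at about 28 s on the robot's clock; `job_done()` gave no verdict. The three bays were scrubbed left to right and the brush went back in its stand. The one jar I could see stands in the middle bay, the lid is shut, and the loop is hooked with the lever measured at its home stop.

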